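# Close down the soldering bench

## Robot

A 6-joint arm with a two-finger parallel gripper is mounted at the origin on the work surface. World frame = base frame: x ahead of the robot, y to its left, z up, the work surface at z = 0. Lengths are in m, angles in degrees, forces in N, time in s.
With the tool pointing down it reaches from about 0.3 to 0.85 m from the base axis. Payload 5.4 kg.
Tool frame: the origin (TCP) lies midway between the tips of the shut fingers; the grasp point (between the pads) lies 19 mm behind it (r.tcp_to_grasp is the distance from the TCP to the grasp point, in m); z points along the fingers, y is the direction in which the jaws open and shut (so a half turn about z gives the same grasp; the last joint's range is limited). The gripper opens to 85 mm and grips with 20 to 120 N. Pads are 22 mm wide; open, the fingers measure 114 mm over their backs; the gripper's body (76 mm by 85 mm) begins 54 mm behind the grasp point. The pads swing forward as they close: fully open they stand 13 mm farther back than shut.
Start: joints at [-81.767, 9.076, 91.501, -0, 79.423, -12.038], TCP at [0.199, -0.539, 0.231] pointing down, gripper open.
Joint ranges: [-166.64, 166.64], [-54.1, 131.32], [10.49, 154.53], [-73.88, 253.88], [9.74, 151.15], [-171.62, 171.62]. Speed limits (degrees/s): [147.25, 147.25, 180, 180, 180, 180].

## Interface

Orientations are given as [roll, pitch, yaw] about the fixed x, y, z axes, in that order (R = Rz(yaw) Ry(pitch) Rx(roll)).
In Python, from cell import r, vision, order gives the robot as it stands. The module is installed in compiled form; this text tells all that it offers.
- The arm moves only by the tool jog_arm, never from a script. Its arguments are lists of equal length, an entry for each row: "delta_pos": the shift along the world's x, y, z in mm, a list of three; "angular": the turn, a rotation vector about the world's x, y, z in degrees, a list of three. In form: {"delta_pos": [[dx, dy, dz], ...], "angular": [[wx, wy, wz], ...]}. A call has 1 to 12 rows; each row is the pose to reach, as a shift and turn from the pose commanded when the call began; what a row does not reach only later rows make up. A row lasts 1/10 s, in which the tool goes at most 50 mm and 8.59 degrees, less where a joint would pass 70% of its speed; a pose out of reach is approached as far as the arm can. A call with a gripper value outside its range is refused whole. "hand" is the closure, from 0 (fully open) to 1 (shut), set as the call begins (left out, the last holds). The fingers move at their own pace and stop on an object; "squeeze" is the grip in N (left out, the last holds). Time passes only in rows, so rows that repeat a pose let the fingers close. It gives the time, the measured TCP pose, the force and the opening at its end, in the units of the state.
- r.read_state(): the state, without advancing time (a new reading comes with each control period).
- vision.get_image(name): name is "scene" or "side" or "wrist"; returns the picture (420x560x3 uint8, red, green, blue); there is no depth.
- vision.get_calibration(name): a dict with "vertical_fov" (degrees; the focal length in pixels is half the picture's height over the tangent of half this angle, whatever the lens; pixels are square), "cx", "cy" (the principal point, pixels), "extrinsics" (4x4, takes a point from world to camera coordinates). Camera axes: x right, y up, looking along -z (the intrinsics and any distortion apply to the point x, -y, -z); pixel columns grow to the right and rows downward; lengths in m; the calibration is good to about 2 mm. A picture is of the moment at which its call begins: read the wrist's pose just before it. get_calibration takes no time and is no camera call; for the wrist camera it gives the pose at the moment of the call.
- order.job_done(): hands the job in, once; it reports no verdict.
The state is a dict: "time": time; "qpos": joint angles; "qd": joint speeds; "effort": joint torques, N m; "tool_pos": TCP position; "eef_rot": TCP orientation; "contact_force": force on the tool from outside, world axes, zero at the start; "wrist_torque": the same for the moment, N m; "grip_width": finger opening in m.
Only numpy, scipy, OpenCV 4.12 (cv2) and the standard library are available. Lean on these libraries where they do the work, as an engineer would, in place of code of your own. Each camera call takes 0.05 s, during which the arm holds its last target.

## Task

Close down the soldering bench for the night: switch both load breakers off and only then turn the main isolator to off. Nest the three steel parts bowls in one another by size, standing on the bench, and hang every wire basket by its handle on the rack, one basket to a double hook with the handle lying over both prongs. Leave the solder reel, flux tin, desoldering pump and circuit board where they are.

Things in the scene. Friction and masses are not known exactly. Their poses are not given: they have to be found in the camera images.
- breaker_a_tip (a point): Centre of the top end of the toggle of load breaker A. The supply is a grey console (150 mm deep, 260 wide, 55 high, fixed to the bench) on the robot's right; on its top, from right to left as the robot sees it: grey breaker A with a black toggle, breaker B likewise (60 mm apart), rotary isolator (82 mm from B).
- breaker_b_tip (a point): Centre of the top end of the toggle of load breaker B, the one next to the isolator; otherwise as A.
- breaker_a_pivot (a point): Hinge point of toggle A, 67 mm above the bench, with the console's fixed axes: x to its back (away from the robot), y to its left, z up. The grey breaker case (92 x 42 mm) ends 8 mm above this point. The toggle, 11 mm thick (x), 18 wide (y), reaches 43 mm from the hinge; on, it leans 0.55 rad to the back (+x); off, 0.55 rad to the front (-x).
- breaker_b_pivot (a point): Hinge point of breaker B's toggle; otherwise as A.
- breaker_a (a joint): Angle of toggle A: 0 = on (leaning to the back), 1.1 rad = off (leaning to the front). An over-centre spring (0.08 Nm at most, about 3 N at the tip) snaps it to either end from mid-throw.
- breaker_b (a joint): Angle of toggle B, as for A.
- isolator_grip (a point): Point on the vertical axis of the isolator's handle at the height to grip, 87 mm above the bench. The handle is a black upright bar 50 mm long, 14 thick and 26 high (its top 10 mm above this point) on a 48 mm disc. Its x axis runs along the bar, to its end with the white mark; z up.
- isolator (a joint): Angle of the main isolator: 0 = on (bar along the console's x, mark to the back), 1.571 rad = off (mark to the console's left); it grows counter-clockwise seen from above. An over-centre spring (0.1 Nm at most) snaps it to either end from mid-throw.
- hook1 (a point): Where the axis of a hung basket's bar rests, centred, in the rack's right double hook (robot's view), 210 mm above the bench. x: from the prong tips to the rail, away from the robot; y: along the rail to the left; z up. Two 6 mm prongs, 27 mm to either side in y, turn up 9 to 23 mm in front of this point to tips 15 mm above it. Hooks are 135 mm apart.
- hook2 (a point): The same point of the middle double hook. The rack is fixed; its rail (16 mm thick) lies 67 mm behind the hook points, 212 mm above the bench; nothing of it is higher than 226 mm.
- hook3 (a point): The same point of the left double hook.
- basket1_bail (a point): Middle of the top bar of the bail (fixed handle) of a steel wire basket, 64 (x) x 96 (y) x 45 mm high, 0.13 kg; None if this basket is absent. The bar is 8 mm round steel along the basket's y, straight for 92 mm between the bail's uprights, 125 mm above the basket's underside, over its middle. z up.
- basket2_bail (a point): Middle of the top bar of the bail (fixed handle) of a steel wire basket, 64 (x) x 96 (y) x 45 mm high, 0.13 kg; None if this basket is absent. The bar is 8 mm round steel along the basket's y, straight for 92 mm between the bail's uprights, 125 mm above the basket's underside, over its middle. z up.
- basket3_bail (a point): Middle of the top bar of the bail (fixed handle) of a steel wire basket, 64 (x) x 96 (y) x 45 mm high, 0.13 kg; None if this basket is absent. The bar is 8 mm round steel along the basket's y, straight for 92 mm between the bail's uprights, 125 mm above the basket's underside, over its middle. z up.
- bowl_l: Large round steel parts bowl, 0.3 kg, 54 mm from underside to the axis of its rolled rim (8 mm thick, on a circle of radius 88 mm), straight flaring wall 3 mm thick, foot radius 60 mm, floor 4 mm thick. Origin: centre of the underside; z is its axis.
- bowl_m: Medium round steel parts bowl, 0.16 kg, 54 mm from underside to the axis of its rolled rim (8 mm thick, on a circle of radius 56 mm), straight flaring wall 3 mm thick, foot radius 36 mm, floor 4 mm thick. Origin: centre of the underside; z is its axis.
- bowl_s: Small round steel parts bowl, 0.07 kg, 54 mm from underside to the axis of its rolled rim (8 mm thick, on a circle of radius 26 mm), straight flaring wall 3 mm thick, foot radius 20 mm, floor 4 mm thick. Origin: centre of the underside; z is its axis.
- solder_reel: Reel of solder, 46 mm across, 42 high, standing on its flange. Not part of the job. Origin: centre of the underside.
- flux_tin: Small round tin, 36 mm across, 20 high. Not part of the job. Origin: centre of the underside.
- desolder_pump: Desoldering pump lying flat, black, 20 mm thick, about 170 long along its y. Not part of the job. Origin: centre of the underside.
- circuit_board: Brown circuit board with parts, 100 x 70 mm, about 17 high. Not part of the job. Origin: centre of the underside.
Things that resemble listed ones, but are neither listed nor needed, are in the scene too. What is shaped like the bowl_s but orange is not meant. What is shaped like the bowl_m but turquoise is not meant.

How it is judged:
By the outcome, as a careful person would: the job done as asked, in the order asked, and still so for the second after the job is handed in, with the robot touching nothing.
Of basket1, basket2, basket3 only 2 to 3 are there at a start; the rules pass over those that are not, and their reading is None.
At some moment in a run one of basket1, basket2, basket3, bowl_m may be knocked a few centimetres aside while the robot is not near it.
It also fails if it takes over 210 s, if anything falls off the work surface, if the arm or the gripper's body presses on something with over 40 N, if the wrist force passes 120 N, or if a joint passes its speed limit or range.

## Working session

There is one attempt and no reset: what is moved stays moved. The work goes in short steps, Python scripts to look and compute and a tool call to move; the robot and the scene stay as the last step left them, time stands still between calls to the robot, and variables do not carry over. Pictures are saved under pics/ and viewed, and the job is handed in when it is done.

Besides the shell and the picture viewer there is one more tool, called after "Emit:" as name(argument=value, ...) on one line, values as JSON. jog_arm: Moves the arm, as the interface text tells. Its arguments: {"type":"object","properties":{"delta_pos":{"type":"array","items":{"type":"array","items":{"type":"number"}}},"angular":{"type":"array","items":{"type":"array","items":{"type":"number"}}},"hand":{"type":"number"},"squeeze":{"type":"number"}},"required":["delta_pos","angular"]}

```bash
mkdir -p pics; ls; python3 - <<'E'
from cell import r,vision,order
import cv2,json
print(r.read_state()); print(r.tcp_to_grasp)
for n in ("scene","side","wrist"):
    print(n,vision.get_calibration(n))
    cv2.imwrite(f"pics/{n}0.png",vision.get_image(n)[:,:,::-1])
E
```

```text
pics
{'time': 0.0, 'qpos': array([-8.17675812e+01,  9.11270568e+00,  9.15734740e+01,  8.08739103e-04,
        7.94245228e+01, -1.20391922e+01]), 'qd': array([ 0.07311858,  0.06486753,  0.01653217, -0.10791116,  0.01469103,
        0.00924246]), 'effort': array([-2.21465284e-04, -3.96013355e+01, -3.31428730e+01, -3.69001309e-04,
        8.40459019e-03, -5.00062072e-06]), 'tool_pos': array([ 0.19910219, -0.53877257,  0.23030501]), 'eef_rot': array([-1.79891898e+02, -2.38676244e-02,  2.02714393e+01]), 'contact_force': array([ 0.86604789, -0.11940016, -0.19950779]), 'wrist_torque': array([-0.00535458, -0.00119594,  0.04328753]), 'grip_width': 0.08500192609764197}
0.0187
scene {'vertical_fov': 47.75358023403442, 'cx': 280.66986178663194, 'cy': 213.39038798278295, 'extrinsics': array([[ 0.34649906,  0.93799448, -0.01023494, -0.05414561],
       [-0.70813614,  0.26871304,  0.6529445 ,  0.32159221],
       [ 0.6152086 , -0.21899692,  0.7573366 , -1.79012955],
       [ 0.        ,  0.        ,  0.        ,  1.        ]])}
side {'vertical_fov': 43.28609179723773, 'cx': 278.6347292873111, 'cy': 215.85669645237851, 'extrinsics': array([[-9.44137708e-01, -3.29550618e-01, -6.14757142e-04,
         4.46745841e-01],
       [ 1.82453464e-01, -5.24267071e-01,  8.31778079e-01,
        -2.74931372e-01],
       [-2.74435277e-01,  7.85200884e-01,  5.55107962e-01,
        -1.32355551e+00],
       [ 0.00000000e+00,  0.00000000e+00,  0.00000000e+00,
         1.00000000e+00]])}
wrist {'vertical_fov': 69.43466109968405, 'cx': 283.63524829743864, 'cy': 209.73767662117288, 'extrinsics': array([[ 0.34623399, -0.93814747, -0.00116594, -0.57478291],
       [ 0.88635088,  0.32752461, -0.32727625,  0.04268901],
       [ 0.30741525,  0.11228073,  0.94492799, -0.3806592 ],
       [ 0.        ,  0.        ,  0.        ,  1.        ]])}
```

View pics/scene0.png

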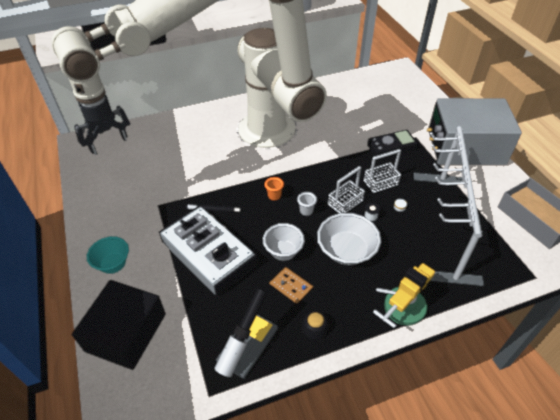

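View pics/side0.png

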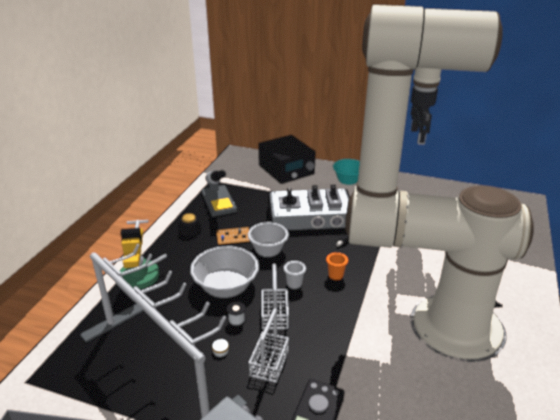

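View pics/wrist0.png

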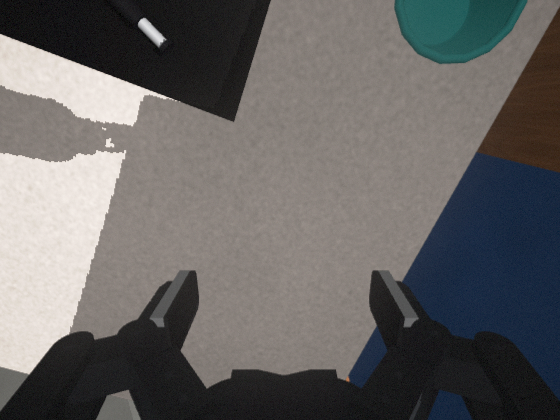

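```bash
cat > h.py <<'E'
import numpy as np,cv2
from cell import r,vision,order
def K(c,h=420):
    f=h/2/np.tan(np.radians(c["vertical_fov"]/2)); return f,c["cx"],c["cy"]
def proj(c,p):
    f,cx,cy=K(c);E=c["extrinsics"];q=E[:3,:3]@np.asarray(p,float)+E[:3,3]
    return np.array([cx+f*q[0]/-q[2],cy-f*q[1]/-q[2]])
def ray(c,u,v):
    f,cx,cy=K(c);E=c["extrinsics"];R=E[:3,:3];o=-R.T@E[:3,3]
    d=R.T@np.array([(u-cx)/f,-(v-cy)/f,-1]);return o,d/np.linalg.norm(d)
def onz(c,u,v,z):
    o,d=ray(c,u,v);return o+d*(z-o[2])/d[2]
def tri(*obs):
    A=np.zeros((3,3));b=np.zeros(3)
    for c,u,v in obs:
        o,d=ray(c,u,v);P=np.eye(3)-np.outer(d,d);A+=P;b+=P@o
    x=np.linalg.solve(A,b)
    return x,[float(np.linalg.norm((np.eye(3)-np.outer(ray(*o)[1],ray(*o)[1]))@(x-ray(*o)[0]))) for o in obs]
def snap(n,tag):
    c=vision.get_calibration(n);im=vision.get_image(n)[:,:,::-1].copy()
    cv2.imwrite(f"pics/{tag}.png",im);np.save(f"pics/{tag}.npy",c,allow_pickle=True);return c,im
def load(tag):
    return np.load(f"pics/{tag}.npy",allow_pickle=True).item(),cv2.imread(f"pics/{tag}.png")
def crop(im,x0,y0,x1,y1,s,name):
    cv2.imwrite(f"pics/{name}.png",cv2.resize(im[y0:y1,x0:x1],None,fx=s,fy=s,interpolation=cv2.INTER_CUBIC))
E
python3 - <<'E'
from h import *
for n in("scene","side"):
    np.save(f"pics/{n}0.npy",vision.get_calibration(n),allow_pickle=True)
c,im=load("scene0"); crop(im,150,120,420,300,2.9,"s0crop"); crop(im,320,120,500,300,3.3,"s0rack")
c,im=load("side0"); crop(im,70,170,370,395,2.6,"d0crop")
E
```

```text
(no output)
```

View pics/s0crop.png

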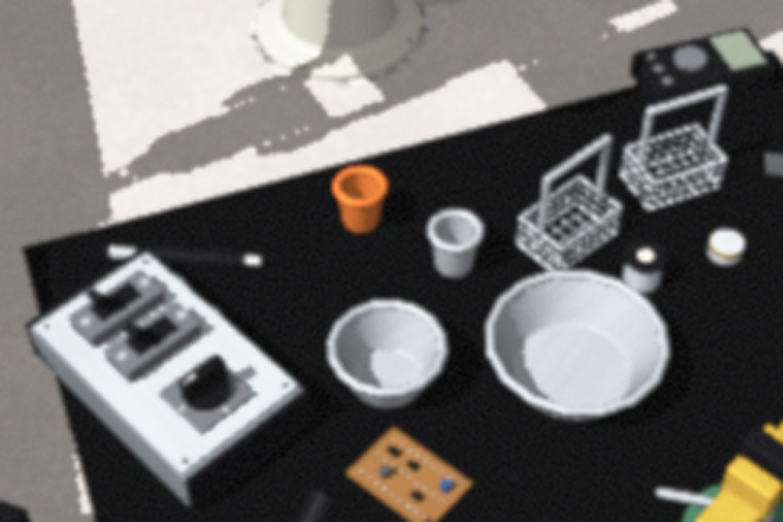

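View pics/s0rack.png

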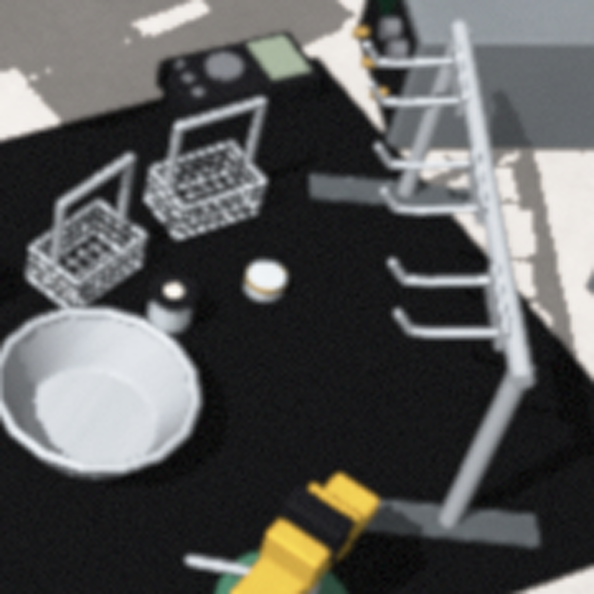

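View pics/d0crop.png

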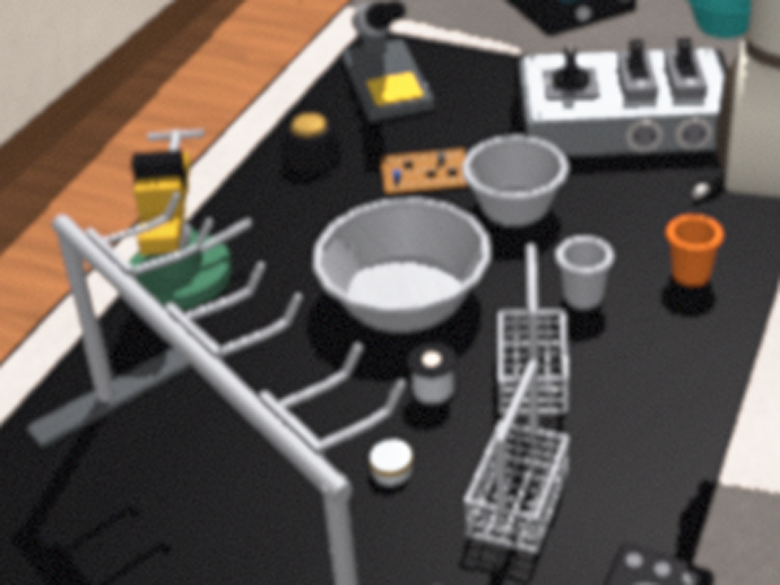

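```bash
python3 - <<'E'
from h import *
np.set_printoptions(precision=4,suppress=True)
s,_=load("scene0");d,_=load("side0")
S=lambda u,v:(s,150+u/2.9,120+v/2.9)
R=lambda u,v:(s,320+u/3.3,120+v/3.3)
D=lambda u,v:(d,70+u/2.6,170+v/2.6)
for n,p in dict(c1=(145,255),c2=(300,385),c3=(187,470),c4=(33,325)).items(): print(n,onz(*S(*p),.055))
for n,p in dict(c2=(521,60),c1=(723,57)).items(): print('side',n,onz(*D(*p),.055))
print('brk A tip',tri(S(97,297),D(685,45)))
print('brk B tip',tri(S(145,333),D(637,45)))
print('iso',tri(S(210,365),D(570,60)))
# bowls centers of rim
for n,a,b in [('L',(577,335),(403,250)),('M',(388,343),(516,173)),('S',(456,228),(585,252)),('orange',(361,185),(695,236))]:
    print(n,onz(*S(*a),.056),onz(*D(*b),.056),tri(S(*a),D(*b)))
# baskets bail ends
print('bk1 right? ',tri(S(545,185),D(532,368)),tri(S(605,140),D(532,248)))
for p in [(545,185),(605,140),(648,108),(723,90)]: print(p,onz(*S(*p),.125))
for p in [(532,250),(530,365),(505,435)]: print(p,onz(*D(*p),.125))
# hooks tips
for n,p in dict(a=(373,60),b=(378,95),c=(382,148),d=(387,192),e=(393,262),f=(398,315)).items(): print('tip',n,onz(*R(*p),.225))
for n,p in dict(a=(455,62),b=(462,98),c=(472,160),d=(478,206),e=(492,280),f=(497,332)).items(): print('root',n,onz(*R(*p),.212))
for n,p in dict(a=(400,385),b=(358,350),c=(297,300),d=(260,266),e=(250,224),f=(178,200)).items(): print('tipD',n,onz(*D(*p),.225))
print('reel',onz(*R(172,290),.042),'tin',onz(*R(265,272),.02))
E
```

```text
c1 [ 0.3535 -0.3364  0.055 ]
c2 [ 0.573  -0.2356  0.055 ]
c3 [ 0.6286 -0.3645  0.055 ]
c4 [ 0.4057 -0.466   0.055 ]
side c2 [ 0.6284 -0.3621  0.055 ]
side c1 [ 0.3875 -0.4537  0.055 ]
brk A tip (array([ 0.4265, -0.3985,  0.0953]), [0.0010435519863953718, 0.0010435519863954813])
brk B tip (array([ 0.484 , -0.3675,  0.0978]), [0.0064637273759764755, 0.0064637273759763966])
iso (array([ 0.5489, -0.3162,  0.0966]), [0.0009234429155914316, 0.0009234429155916224])
L [0.6132 0.0436 0.056 ] [0.6137 0.0375 0.056 ] (array([0.6134, 0.0417, 0.0585]), [0.001662604659562765, 0.0016626046595627283])
M [ 0.5556 -0.1373  0.056 ] [ 0.5497 -0.1291  0.056 ] (array([ 0.5521, -0.1358,  0.0509]), [0.0001397495194326392, 0.00013974951943292706])
S [ 0.4354 -0.0143  0.056 ] [ 0.4339 -0.0216  0.056 ] (array([ 0.4346, -0.0163,  0.0583]), [0.0025952229927657207, 0.002595222992765733])
orange [ 0.3385 -0.0878  0.056 ] [ 0.3325 -0.0851  0.056 ] (array([ 0.3341, -0.0874,  0.0529]), [0.0013591665516464871, 0.001359166551646461])
bk1 right?  (array([0.4202, 0.12  , 0.0398]), [0.02317448865336279, 0.02317448865336287
[... 209 characters left out ...]
3 0.125 ]
(532, 250) [0.4582 0.0731 0.125 ]
(530, 365) [0.4072 0.2217 0.125 ]
(505, 435) [0.3991 0.3049 0.125 ]
tip a [0.4849 0.3605 0.225 ]
tip b [0.5269 0.3392 0.225 ]
tip c [0.5861 0.3059 0.225 ]
tip d [0.6329 0.2811 0.225 ]
tip e [0.702  0.2427 0.225 ]
tip f [0.7509 0.2159 0.225 ]
root a [0.5015 0.4391 0.212 ]
root b [0.5452 0.417  0.212 ]
root c [0.6153 0.3795 0.212 ]
root d [0.6636 0.3523 0.212 ]
root e [0.7374 0.3147 0.212 ]
root f [0.7844 0.2867 0.212 ]
tipD a [0.4565 0.3717 0.225 ]
tipD b [0.5027 0.3477 0.225 ]
tipD c [0.5745 0.3112 0.225 ]
tipD d [0.6237 0.2831 0.225 ]
tipD e [0.6597 0.2357 0.225 ]
tipD f [0.7373 0.2261 0.225 ]
reel [0.5309 0.1637 0.042 ] tin [0.5257 0.2699 0.02  ]
```

```bash
cat >> h.py <<'E'
from scipy.spatial.transform import Rotation as Ro
def toolpose():
    s=r.read_state();return Ro.from_euler('xyz',s["eef_rot"],degrees=True).as_matrix(),np.array(s["tool_pos"])
E
python3 - <<'E'
from h import *
np.set_printoptions(precision=4,suppress=True)
c=vision.get_calibration("wrist");E=c["extrinsics"];o=-E[:3,:3].T@E[:3,3]
R,p=toolpose();print(o,R.T@(o-p));print("look in tool",R.T@(-E[:3,:3].T[:,2]), "camx",R.T@E[0,:3])
E
```

```text
[ 0.2782 -0.5105  0.3731] [ 0.0841  0.0005 -0.1425]
look in tool [-0.3276  0.0004  0.9448] camx [-0.0002  1.     -0.0005]
```

Emit:
jog_arm(delta_pos=[[300,190,70],[300,190,70],[300,190,70],[300,190,70],[300,190,70],[300,190,70],[300,190,70],[300,190,70],[300,190,70],[300,190,70]], angular=[[0,0,0],[0,0,0],[0,0,0],[0,0,0],[0,0,0],[0,0,0],[0,0,0],[0,0,0],[0,0,0],[0,0,0]], hand=0.55)

```text
time: 1.15
tool_pos: [0.4982, -0.3499, 0.3005]
eef_rot: [-179.9, 0.1, 20.2]
contact_force: [-0.3, -0.3, -1.3]
grip_width: 0.0383
```

```bash
python3 - <<'E'
from h import *
c,im=snap("wrist","w1"); crop(im,0,0,560,420,1.4,"w1c");print(r.read_state()["tool_pos"],r.read_state()["grip_width"])
E
```

```text
[ 0.49783211 -0.35022894  0.30049199] 0.03840616575370278
```

View pics/w1c.png

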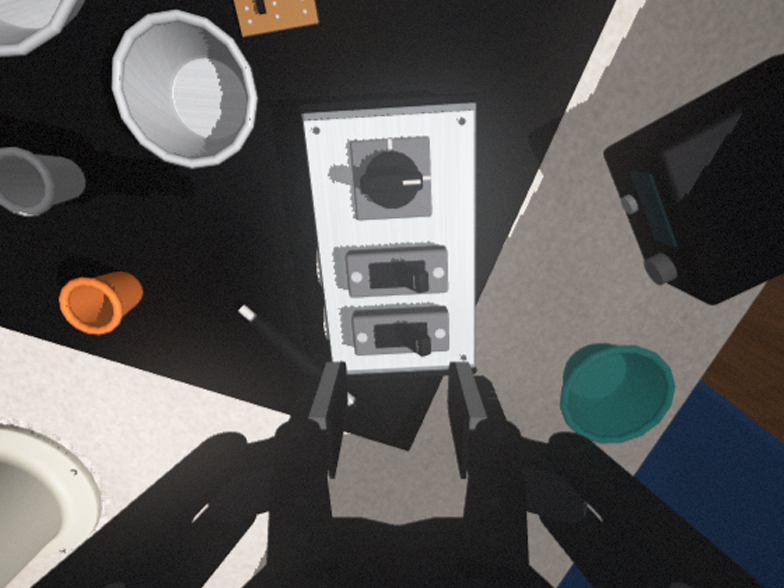

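```bash
python3 - <<'E'
from h import *
np.set_printoptions(precision=4,suppress=True)
c,im=load("w1")
crop(im,215,65,350,275,2.8,"w1z")
P={n:onz(c,u/1.4,v/1.4,.055) for n,(u,v) in dict(bl=(475,104),bl2=(475,116),fl=(303,117),fl2=(308,105),br=(473,372),fr=(333,372)).items()}
for k,v in P.items(): print(k,v)
for a,b in [('bl','br'),('bl2','br'),('fl','fr'),('bl2','fl'),('br','fr')]:
    d=P[a]-P[b];print(a,b,np.linalg.norm(d),np.degrees(np.arctan2(d[1],d[0])))
E
```

```text
bl [ 0.6311 -0.371   0.055 ]
bl2 [ 0.6226 -0.3748  0.055 ]
fl [ 0.5716 -0.2386  0.055 ]
fl2 [ 0.582 -0.24   0.055]
br [ 0.3973 -0.4713  0.055 ]
fr [ 0.3471 -0.3354  0.055 ]
bl br 0.254431691619603 23.218588508027267
bl2 br 0.24512413041612974 23.200926690572114
fl fr 0.24440723347640236 23.336026575531267
bl2 fl 0.14540586059882438 -69.46493738458146
br fr 0.14486547168634037 -69.75904172252488
```

View pics/w1z.png

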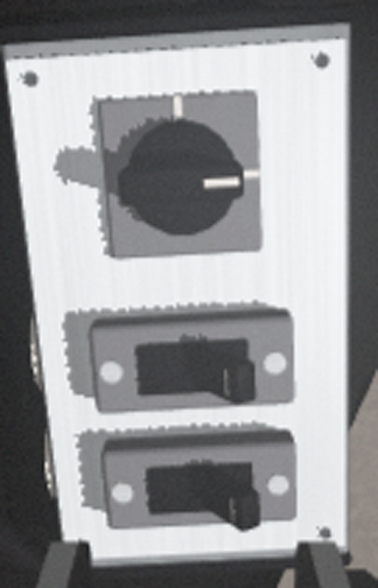

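```bash
python3 - <<'E'
from h import *
np.set_printoptions(precision=4,suppress=True)
c,im=load("w1")
q=lambda u,v,z:onz(c,215+u/2.8,65+v/2.8,z)
iso=q(181,183,.097);B=q(192.5,367.5,.075);A=q(200,488.5,.075)
print(iso,B,A);y=(iso-A)[:2];print(np.linalg.norm((iso-B)[:2]),np.linalg.norm((B-A)[:2]),np.degrees(np.arctan2(y[1],y[0])))
print('disc plate',q(179,177,.06))
for n,a,b in [('B',(111,372),(274,363)),('A',(122,492),(278,485))]:
    d=q(*b,.075)-q(*a,.075);print(n,np.linalg.norm(d),np.degrees(np.arctan2(d[1],d[0])))
d=q(245,180,.09)-q(118,185,.09);print(np.linalg.norm(d),np.degrees(np.arctan2(d[1],d[0])))
print('tips',q(243,372,.104),q(243,512,.104))
E
```

```text
[ 0.5502 -0.3266  0.097 ] [ 0.4742 -0.3594  0.075 ] [ 0.4192 -0.3835  0.075 ]
0.08281667740776419 0.06008609670162647 23.490770075761944
disc plate [ 0.5494 -0.3254  0.06  ]
B 0.07382198302971131 -66.46984759673904
A 0.07423957291789339 -66.94461392659706
0.051296626454831386 -67.58271341557324
tips [ 0.4878 -0.3769  0.104 ] [ 0.4275 -0.4005  0.104 ]
```

Emit:
jog_arm(delta_pos=[[-73,-50,-160],[-73,-50,-160],[-73,-50,-160],[-73,-50,-160],[-73,-50,-160],[-73,-50,-190],[-73,-50,-217],[-73,-50,-217],[-73,-50,-217]], angular=[[0,0,3],[0,0,3],[0,0,3],[0,0,3],[0,0,3],[0,0,3],[0,0,3],[0,0,3],[0,0,3]])

```text
time: 2.1
tool_pos: [0.4265, -0.4001, 0.0859]
eef_rot: [179.9, -0.0, 23.2]
contact_force: [0.5, 0.2, 0.5]
grip_width: 0.0386
```

Emit:
jog_arm(delta_pos=[[-4,9,0],[-8,18,0],[-12,27,0],[-15,36,0],[-15,36,0],[-15,36,0],[-11,27,0],[-8,20,50],[-8,20,60],[-8,20,60]], angular=[[0,0,0],[0,0,0],[0,0,0],[0,0,0],[0,0,0],[0,0,0],[0,0,0],[0,0,0],[0,0,0],[0,0,0]])

```text
time: 3.1
tool_pos: [0.4196, -0.3817, 0.1469]
eef_rot: [179.7, -0.1, 23.3]
contact_force: [0.4, 0.1, 0.2]
grip_width: 0.0381
```

```bash
python3 - <<'E'
from h import *
c,im=snap("scene","s1"); crop(im,150,190,260,300,3.5,"s1c");print(r.read_state()["tool_pos"])
c,im=snap("wrist","w2")
E
```

```text
[ 0.41860624 -0.38023186  0.14473621]
```

View pics/w2.png

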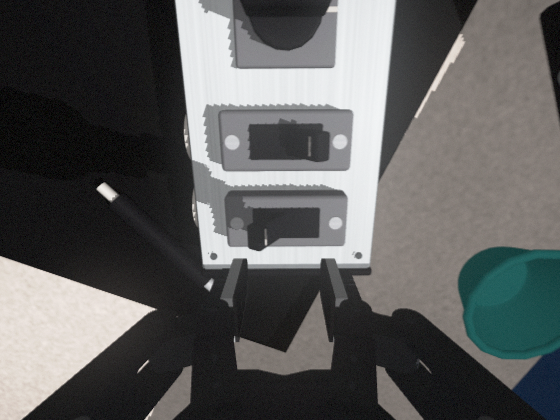

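Breaker A's toggle now leans to the front, at (260,235); B at (318,145) is still on. Next is B.

Emit:
jog_arm(delta_pos=[[63,4,0],[63,4,0],[63,4,0],[63,4,-30],[63,4,-60],[63,4,-60],[63,4,-60]], angular=[[0,0,0],[0,0,0],[0,0,0],[0,0,0],[0,0,0],[0,0,0],[0,0,0]])

```text
time: 3.9
tool_pos: [0.4801, -0.375, 0.0837]
eef_rot: [-179.9, 0.1, 23.3]
contact_force: [0.0, -0.6, 0.3]
grip_width: 0.0385
```

Emit:
jog_arm(delta_pos=[[-4,9,0],[-8,18,0],[-12,27,0],[-15,36,0],[-15,36,0],[-15,36,0],[-11,27,0],[-8,20,50],[-8,20,70],[-8,20,70]], angular=[[0,0,0],[0,0,0],[0,0,0],[0,0,0],[0,0,0],[0,0,0],[0,0,0],[0,0,0],[0,0,0],[0,0,0]])

```text
time: 4.9
tool_pos: [0.4753, -0.3583, 0.1585]
eef_rot: [179.6, -0.1, 23.2]
contact_force: [0.5, -0.1, -0.0]
grip_width: 0.038
```

```bash
python3 - <<'E'
from h import *
print(r.read_state()["tool_pos"])
c,im=snap("wrist","w3")
E
```

```text
[ 0.47529299 -0.35830781  0.15849349]
```

View pics/w3.png

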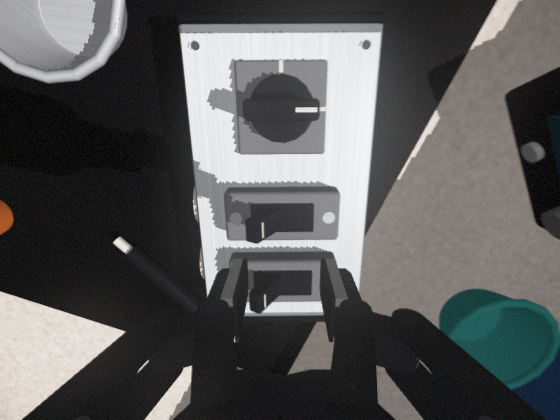

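```bash
python3 - <<'E'
from h import *
c,im=load("w3");print(onz(c,282,107.5,.097))
E
```

```text
[ 0.55106416 -0.3258308   0.097     ]
```

Emit:
jog_arm(delta_pos=[[77,28,10],[77,28,10],[77,28,10],[77,28,10],[77,28,10],[77,28,10],[77,28,10],[77,28,10],[77,28,10],[77,28,10],[77,28,10],[77,28,10]], angular=[[0,0,-8],[0,0,-16],[0,0,-24],[0,0,-32],[0,0,-40],[0,0,-48],[0,0,-56],[0,0,-64],[0,0,-72],[0,0,-80],[0,0,-88],[0,0,-90]])

```text
time: 6.15
tool_pos: [0.5493, -0.3268, 0.1616]
eef_rot: [179.9, 0.2, -67.0]
contact_force: [-0.2, 0.3, -0.0]
grip_width: 0.0387
```

```bash
python3 - <<'E'
from h import *
print(r.read_state()["tool_pos"],r.read_state()["eef_rot"])
c,im=snap("wrist","w4")
E
```

```text
[ 0.5492893  -0.32681163  0.16163606] [179.89922966   0.21929129 -66.95346774]
```

View pics/w4.png

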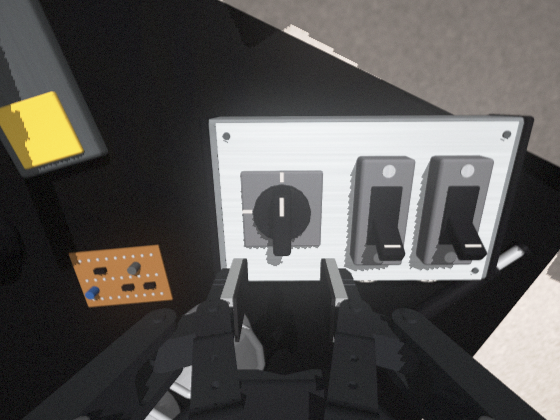

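Emit:
jog_arm(delta_pos=[[1,0,-45],[1,0,-86],[1,0,-86],[1,0,-86]], angular=[[0,0,0],[0,0,0],[0,0,0],[0,0,0]])

```text
time: 6.6
tool_pos: [0.5502, -0.3267, 0.0765]
eef_rot: [179.9, 0.2, -66.7]
contact_force: [0.0, 1.2, 0.6]
grip_width: 0.0383
```

Emit:
jog_arm(delta_pos=[[0,0,0],[0,0,0],[0,0,0],[0,0,0],[0,0,0]], angular=[[0,0,0],[0,0,0],[0,0,0],[0,0,0],[0,0,0]], hand=1, squeeze=30)

```text
time: 7.1
tool_pos: [0.5513, -0.3276, 0.079]
eef_rot: [-180.0, -0.0, -66.7]
contact_force: [-1.0, 0.8, 2.9]
grip_width: 0.013
```

Emit:
jog_arm(delta_pos=[[0,0,0],[0,0,0],[0,0,0],[0,0,0],[0,0,0],[0,0,0],[0,0,0],[0,0,0],[0,0,0],[0,0,0],[0,0,0],[0,0,0]], angular=[[0,0,8],[0,0,16],[0,0,24],[0,0,32],[0,0,40],[0,0,48],[0,0,56],[0,0,64],[0,0,72],[0,0,80],[0,0,88],[0,0,90]])

```text
time: 8.3
tool_pos: [0.5525, -0.3244, 0.079]
eef_rot: [-179.8, -0.2, 23.5]
contact_force: [3.1, 9.0, 5.7]
grip_width: 0.0131
```

Emit:
jog_arm(delta_pos=[[0,0,0],[0,0,0],[0,0,0],[0,0,0],[0,0,40],[0,0,80],[0,0,120],[0,0,160],[0,0,160]], angular=[[0,0,0],[0,0,0],[0,0,0],[0,0,0],[0,0,0],[0,0,0],[0,0,0],[0,0,0],[0,0,0]], hand=0.4)

```text
time: 9.2
tool_pos: [0.5539, -0.33, 0.2464]
eef_rot: [179.3, -0.3, 23.2]
contact_force: [0.4, 0.1, 0.3]
grip_width: 0.0514
```

```bash
python3 - <<'E'
from h import *
print(r.read_state()["tool_pos"],r.read_state()["eef_rot"])
c,im=snap("wrist","w5")
c,im=snap("scene","s2")
E
```

```text
[ 0.55386046 -0.32996187  0.24642032] [179.29872142  -0.32630432  23.2481154 ]
```

View pics/w5.png

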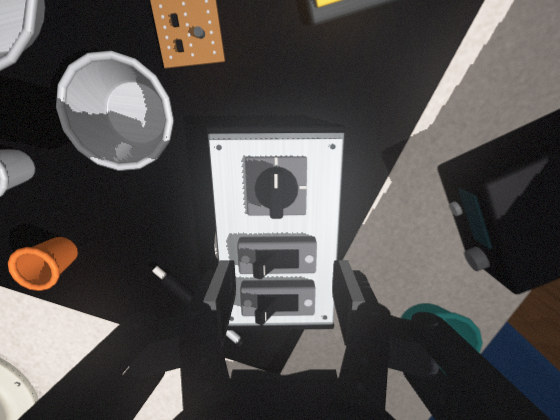

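View pics/s2.png

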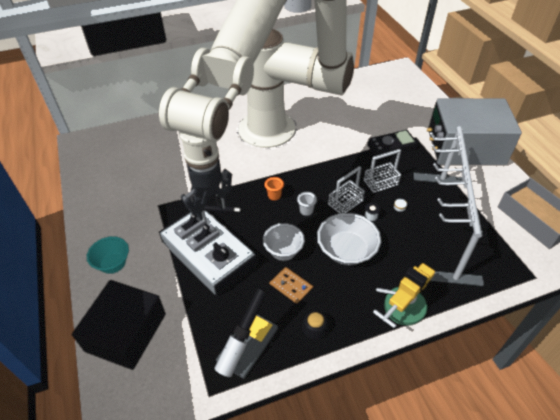

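Both breakers and the isolator read off: the white mark at (276,180) points to the console's left. Next I look at the bowls from above.

Emit:
jog_arm(delta_pos=[[0,20,75],[0,60,75],[0,327,75],[0,327,75],[0,327,75],[0,327,75],[0,327,75],[0,327,75],[0,327,75],[0,327,75],[0,327,75]], angular=[[0,0,8],[0,0,16],[0,0,24],[0,0,32],[0,0,40],[0,0,48],[0,0,56],[0,0,64],[0,0,67],[0,0,67],[0,0,67]])

```text
time: 10.4
tool_pos: [0.5506, -0.0006, 0.3117]
eef_rot: [-179.8, -0.0, 90.2]
contact_force: [0.2, -0.2, 0.1]
grip_width: 0.051
```

```bash
python3 - <<'E'
from h import *
print(r.read_state()["tool_pos"],r.read_state()["eef_rot"])
c,im=snap("wrist","w6"); crop(im,0,0,560,420,1.4,"w6c")
E
```

```text
[ 0.55064701 -0.00057664  0.31166913] [-1.79841554e+02 -2.72733617e-02  9.01640991e+01]
```

View pics/w6c.png

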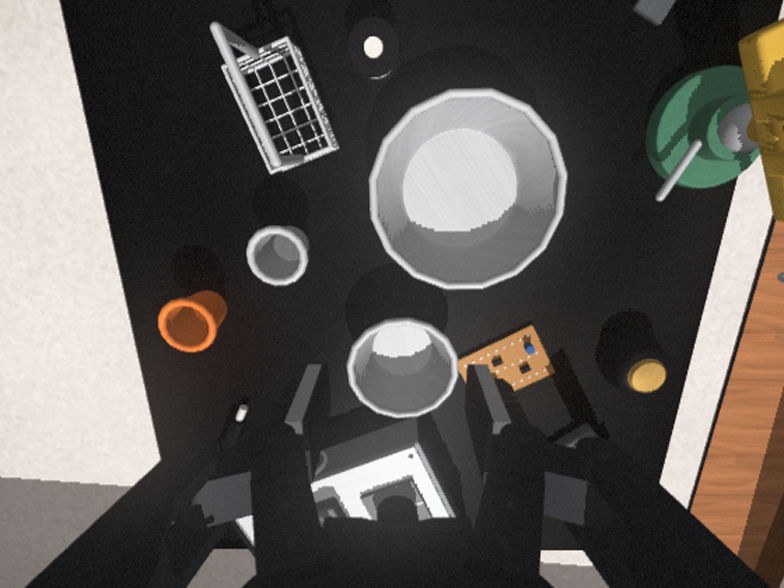

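```bash
cat >> h.py <<'E'
from scipy.optimize import least_squares
def rimfit(c,im,box,z=.054,lo=110,sat=60):
    """grey mask in box -> outer contour hull -> points on plane z -> circle"""
    x0,y0,x1,y1=box; hsv=cv2.cvtColor(im,cv2.COLOR_BGR2HSV)
    m=((hsv[...,2]>lo)&(hsv[...,1]<sat)).astype(np.uint8)
    mm=np.zeros_like(m);mm[y0:y1,x0:x1]=m[y0:y1,x0:x1]
    cs,_=cv2.findContours(mm,cv2.RETR_EXTERNAL,cv2.CHAIN_APPROX_NONE)
    h=cv2.convexHull(max(cs,key=lambda k:cv2.boundingRect(k)[2]*cv2.boundingRect(k)[3]))[:,0]
    P=np.array([onz(c,u,v,z)[:2] for u,v in h])
    f=least_squares(lambda q:np.hypot(P[:,0]-q[0],P[:,1]-q[1])-q[2],[*P.mean(0),.06],loss='soft_l1',f_scale=.001)
    return f.x,np.sqrt(np.mean(f.fun**2)),h
E
python3 - <<'E'
from h import *
np.set_printoptions(precision=4,suppress=True)
c,im=load("w6")
for n,b in dict(M=(240,220,333,302),L=(258,55,410,212),S=(170,155,226,208)).items():
    q,e,h=rimfit(c,im,b);print(n,q,e,h.min(0)*1.4,h.max(0)*1.4)
for n,(l,ri,t,b,y,x) in dict(M=(347,459,318,417,368,403),L=(369,567,87,290,188,468),S=(246,309,225,286,256,278)).items():
    pts=[onz(c,u/1.4,v/1.4,.054) for u,v in((l,y),(ri,y),(x,t),(x,b))]
    print(n,(pts[0]+pts[1])/2,(pts[2]+pts[3])/2,np.linalg.norm(pts[0]-pts[1]),np.linalg.norm(pts[2]-pts[3]))
E
```

```text
M [ 0.5554 -0.1417  0.0594] 0.0003170742153479493 [347.2 319.2] [457.8 417.2]
L [0.6139 0.04   0.0913] 0.0004351872770166126 [369.6  88.2] [565.6 288.4]
S [ 0.4328 -0.0177  0.0295] 0.00020013717569540427 [246.4 226.8] [306.6 284.2]
M [ 0.5564 -0.1393  0.054 ] [ 0.5564 -0.1413  0.054 ] 0.11908344653105013 0.11876670459374343
L [0.6148 0.0473 0.054 ] [0.6152 0.0399 0.054 ] 0.1818733302946545 0.1832202013365619
S [ 0.4339 -0.0174  0.054 ] [ 0.4344 -0.0177  0.054 ] 0.06110457673494652 0.06096975298661706
```

M is at (403,368), L at (468,188) and S at (278,256) in the enlarged view. All are grey steel and their fitted radii match the sizes given. The orange and turquoise lookalikes are left alone. Gripping M by its near rim.

Emit:
jog_arm(delta_pos=[[-52,-141,-100],[-52,-141,-100],[-52,-141,-100],[-52,-141,-100],[-52,-141,-150],[-52,-141,-200],[-52,-141,-240],[-52,-141,-266],[-52,-141,-266],[-52,-141,-266]], angular=[[0,0,0],[0,0,0],[0,0,0],[0,0,0],[0,0,0],[0,0,0],[0,0,0],[0,0,0],[0,0,0],[0,0,0]])

```text
time: 11.45
tool_pos: [0.4992, -0.1419, 0.0476]
eef_rot: [-180.0, -0.0, 90.2]
contact_force: [1.1, -0.7, 0.3]
grip_width: 0.0509
```

```bash
python3 - <<'E'
from h import *
print(r.read_state()["tool_pos"],r.read_state()["eef_rot"])
c,im=snap("wrist","w7"); c,im=snap("side","d7"); crop(im,200,180,370,300,4,"d7c")
E
```

```text
[ 0.49921856 -0.14194566  0.04764371] [-1.79988948e+02 -5.04596496e-03  9.01911463e+01]
```

View pics/w7.png

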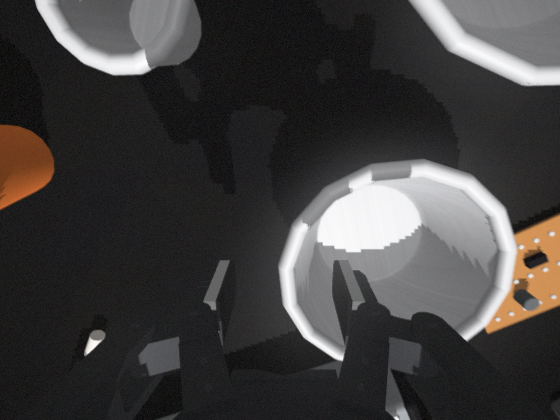

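View pics/d7c.png

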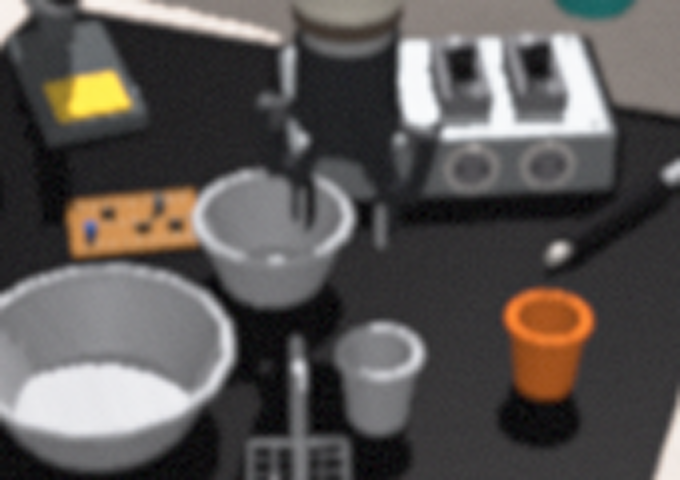

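The left rim at (290,270) stands between the jaws at (223,275) and (345,275), so I close.

Emit:
jog_arm(delta_pos=[[0,0,0],[0,0,0],[0,0,0],[0,0,0],[0,0,0],[0,0,0]], angular=[[0,0,0],[0,0,0],[0,0,0],[0,0,0],[0,0,0],[0,0,0]], hand=1, squeeze=70)

```text
time: 12.15
tool_pos: [0.5001, -0.1413, 0.0483]
eef_rot: [179.9, 0.0, 90.3]
contact_force: [0.3, 2.5, 5.9]
grip_width: 0.005
```

Emit:
jog_arm(delta_pos=[[0,0,10],[0,0,30],[0,0,60],[0,0,80],[0,0,80]], angular=[[0,0,0],[0,0,0],[0,0,0],[0,0,0],[0,0,0]])

```text
time: 12.65
tool_pos: [0.501, -0.1425, 0.1305]
eef_rot: [179.7, 0.2, 90.3]
contact_force: [0.8, -0.7, -1.5]
grip_width: 0.0051
```

```bash
python3 - <<'E'
from h import *
print(r.read_state()["tool_pos"],r.read_state()["eef_rot"],r.read_state()["grip_width"])
c,im=snap("wrist","w8"); c,im=snap("side","d8"); crop(im,200,150,370,300,4,"d8c")
E
```

```text
[ 0.50095711 -0.14253333  0.13051203] [179.71189989   0.19036396  90.27560373] 0.005090564105570326
```

View pics/w8.png

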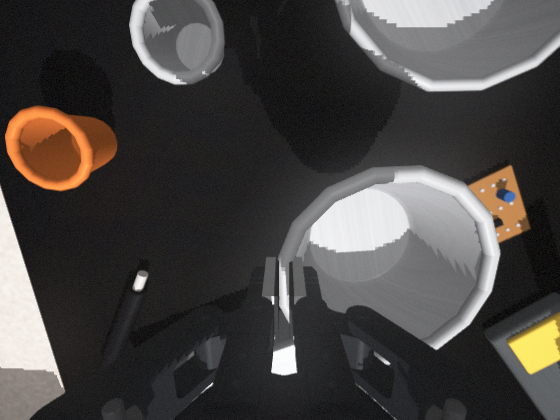

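View pics/d8c.png

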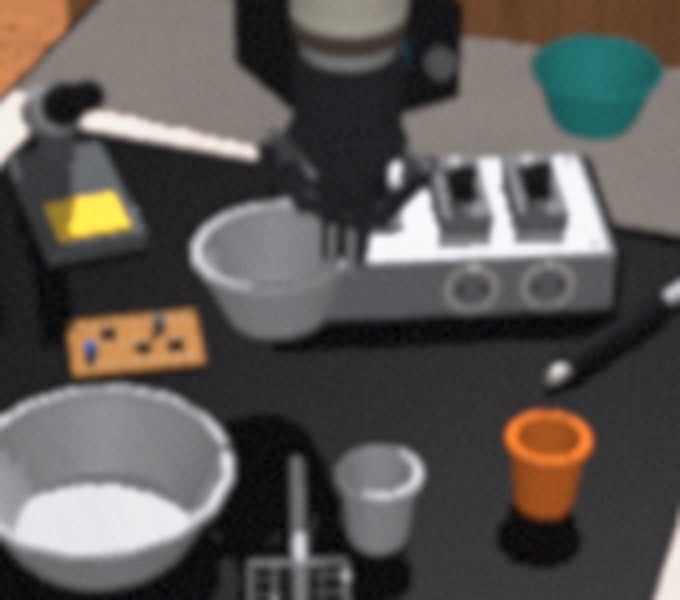

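Emit:
jog_arm(delta_pos=[[0,0,20],[63,182,20],[63,182,20],[63,182,20],[63,182,20],[63,182,20],[63,182,0],[63,182,-20],[63,182,-20]], angular=[[0,0,0],[0,0,0],[0,0,0],[0,0,0],[0,0,0],[0,0,0],[0,0,0],[0,0,0],[0,0,0]])

```text
time: 13.65
tool_pos: [0.5581, 0.0407, 0.1022]
eef_rot: [-179.4, -0.1, 90.3]
contact_force: [-0.7, 0.5, -3.3]
grip_width: 0.0047
```

```bash
python3 - <<'E'
from h import *
print(r.read_state()["tool_pos"],r.read_state()["eef_rot"],r.read_state()["grip_width"])
c,im=snap("wrist","w9"); c,im=snap("scene","s9"); crop(im,280,120,420,270,4,"s9c")
c,im=snap("side","d9"); crop(im,150,180,320,330,4,"d9c")
E
```

```text
[0.55807603 0.04072638 0.10221742] [-1.79411020e+02 -6.68415547e-02  9.02556109e+01] 0.004742140236247139
```

View pics/w9.png

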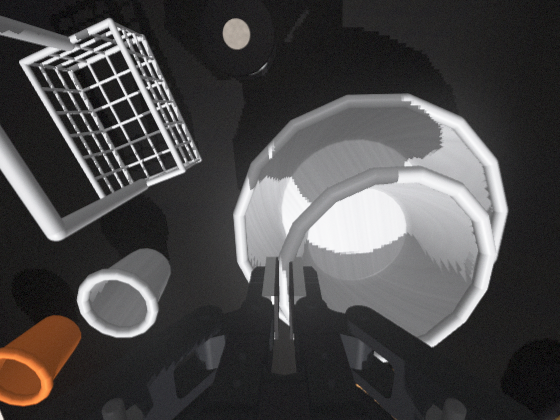

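View pics/s9c.png

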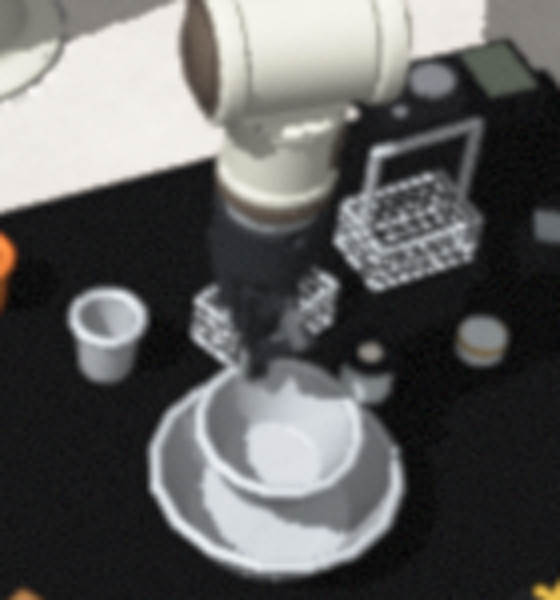

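View pics/d9c.png

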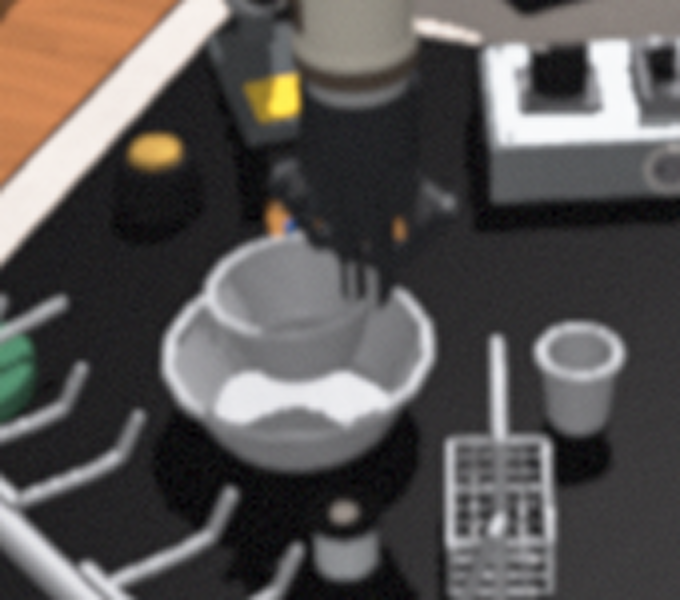

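Emit:
jog_arm(delta_pos=[[4,0,-10],[4,0,-20],[4,0,-30],[4,0,-40],[4,0,-46],[4,0,-50],[4,0,-50]], angular=[[0,0,0],[0,0,0],[0,0,0],[0,0,0],[0,0,0],[0,0,0],[0,0,0]])

```text
time: 14.5
tool_pos: [0.5659, 0.0407, 0.0569]
eef_rot: [-180.0, -0.0, 90.3]
contact_force: [-1.3, 0.8, 0.1]
grip_width: 0.0047
```

```bash
python3 - <<'E'
from h import *
print(r.read_state()["tool_pos"],r.read_state()["contact_force"],r.read_state()["grip_width"])
c,im=snap("wrist","w10"); 
c,im=snap("side","d10"); crop(im,150,180,320,330,4,"d10c")
E
```

```text
[0.56590819 0.0406652  0.05686605] [-1.34990195  0.78283651  0.09605169] 0.004681071347894223
```

View pics/w10.png

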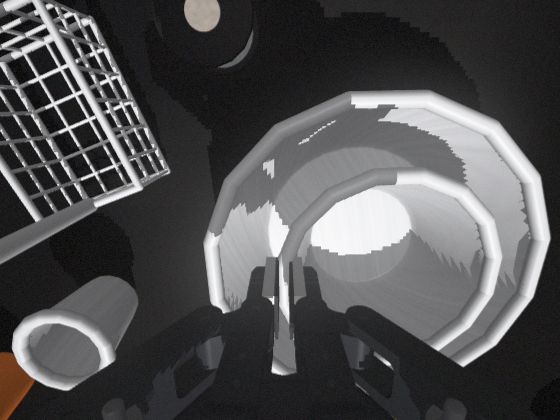

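View pics/d10c.png

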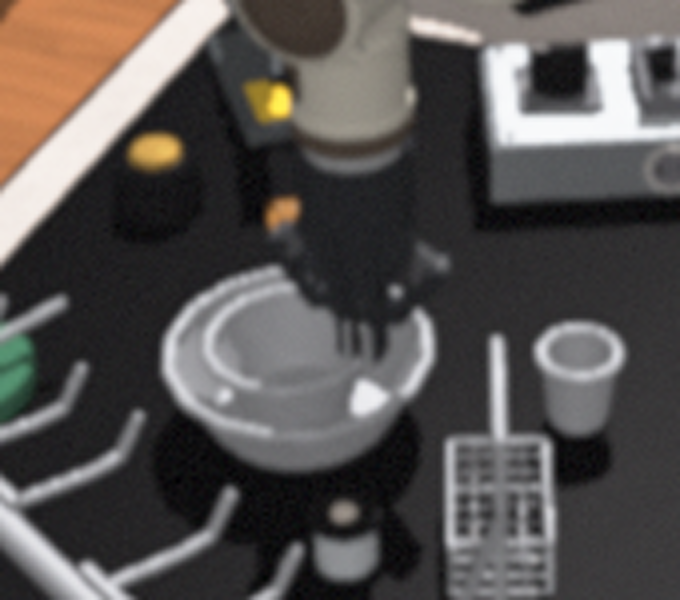

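Emit:
jog_arm(delta_pos=[[-1,0,-2],[-1,0,-4],[-1,0,-4],[-1,0,-4]], angular=[[0,0,0],[0,0,0],[0,0,0],[0,0,0]])

```text
time: 15.0
tool_pos: [0.5651, 0.0407, 0.0535]
eef_rot: [-180.0, -0.0, 90.3]
contact_force: [-5.0, 0.3, 4.2]
grip_width: 0.0053
```

Emit:
jog_arm(delta_pos=[[0,0,0],[0,0,0],[0,0,0],[0,0,0],[0,0,10],[0,0,40],[0,0,80],[0,0,120],[0,0,120]], angular=[[0,0,0],[0,0,0],[0,0,0],[0,0,0],[0,0,0],[0,0,0],[0,0,0],[0,0,0],[0,0,0]], hand=0.77)

```text
time: 15.9
tool_pos: [0.5697, 0.0401, 0.1813]
eef_rot: [179.2, 0.1, 90.3]
contact_force: [0.9, -0.0, 0.4]
grip_width: 0.0194
```

```bash
python3 - <<'E'
from h import *
print(r.read_state()["tool_pos"],r.read_state()["contact_force"],r.read_state()["grip_width"])
c,im=snap("wrist","w11"); 
c,im=snap("side","d11"); crop(im,150,180,320,330,4,"d11c")
E
```

```text
[0.56965185 0.0400977  0.18127199] [ 0.9096281  -0.03914189  0.41634137] 0.019387498292171117
```

View pics/w11.png

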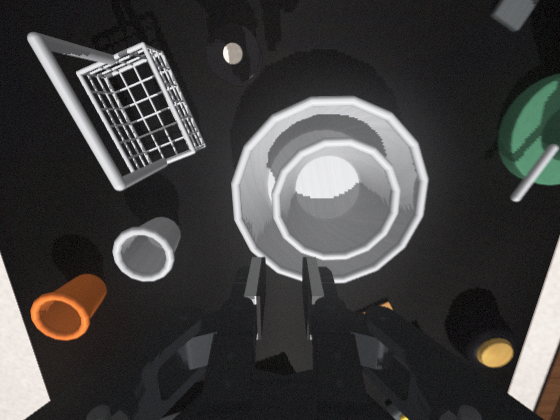

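View pics/d11c.png

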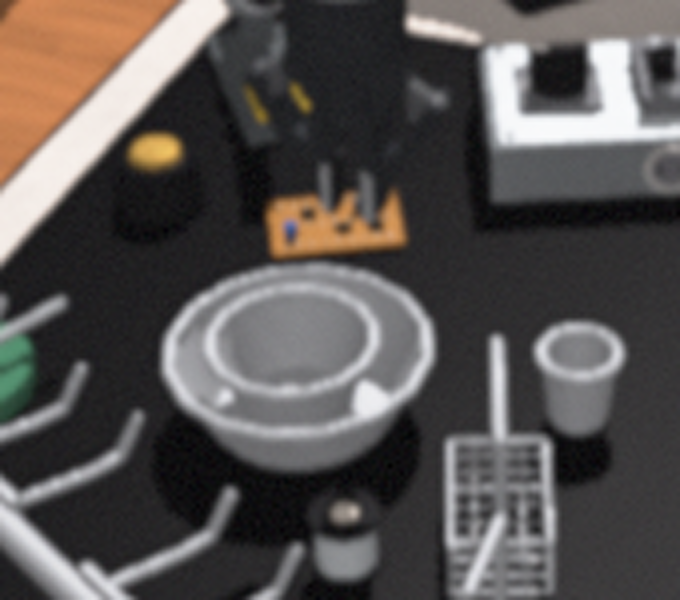

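```bash
python3 - <<'E'
from h import *
np.set_printoptions(precision=4,suppress=True)
c,im=load("w11")
q=lambda u,v,z:onz(c,u,v,z)[:2]
# M outer rim extremes: left 273 right 400 top 140 bottom 261
for n,(l,ri,t,b),z in [('M',(273,400,140,261),.058),('L',(232,428,96,283),.054)]:
    cx,cy=(l+ri)/2,(t+b)/2
    P=[q(l,cy,z),q(ri,cy,z),q(cx,t,z),q(cx,b,z)]
    print(n,(P[0]+P[1])/2,(P[2]+P[3])/2,np.linalg.norm(P[0]-P[1]),np.linalg.norm(P[2]-P[3]))
x,e,h=rimfit(c,im,(110,225,178,285),lo=130);print('S',x,e,h.min(0),h.max(0))
x,e,h=rimfit(c,im,(228,90,432,288));print('L',x,e,h.min(0),h.max(0))
E
```

```text
M [0.62   0.0404] [0.62   0.0363] 0.11733120122336697 0.11765474381124136
L [0.6143 0.0498] [0.6144 0.0402] 0.1813980973992738 0.18103182540766913
S [ 0.4323 -0.0178  0.0293] 0.00021426619366988258 [113 229] [173 281]
L [0.6137 0.04   0.0915] 0.00045831419872891145 [231  96] [428 283]
```

M sits in L about 6 mm off centre. Now S, the grey one at (143,254), with the orange one at (65,307) left alone.

Emit:
jog_arm(delta_pos=[[-158,-58,-20],[-158,-58,-20],[-158,-58,-20],[-158,-58,-20],[-158,-58,-50],[-158,-58,-80],[-158,-58,-80],[-158,-58,-80]], angular=[[0,0,0],[0,0,0],[0,0,0],[0,0,0],[0,0,0],[0,0,0],[0,0,0],[0,0,0]], hand=0.6)

```text
time: 16.8
tool_pos: [0.4062, -0.017, 0.0927]
eef_rot: [-179.8, -0.1, 90.3]
contact_force: [1.6, 0.3, 1.6]
grip_width: 0.034
```

```bash
python3 - <<'E'
from h import *
np.set_printoptions(precision=4,suppress=True)
print(r.read_state()["tool_pos"],r.read_state()["grip_width"])
c,im=snap("wrist","w12")
E
```

```text
[ 0.4062 -0.017   0.0927] 0.033993661128652326
```

View pics/w12.png

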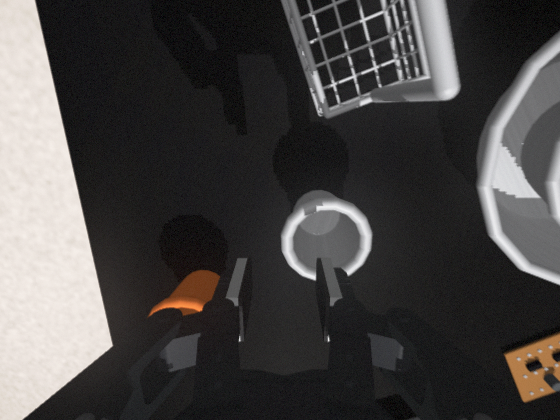

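```bash
python3 - <<'E'
from h import *
np.set_printoptions(precision=4,suppress=True)
c,im=load("w12")
print(onz(c,327,238,.054),onz(c,282,238,.054),onz(c,372,238,.054),onz(c,327,198,.056),onz(c,327,281,.054))
E
```

```text
[ 0.4342 -0.0154  0.054 ] [ 0.4047 -0.0156  0.054 ] [ 0.4636 -0.0153  0.054 ] [0.4325 0.0125 0.056 ] [ 0.4358 -0.0478  0.054 ]
```

Emit:
jog_arm(delta_pos=[[0,0,-20],[0,0,-46],[0,0,-46],[0,0,-46]], angular=[[0,0,0],[0,0,0],[0,0,0],[0,0,0]])

```text
time: 17.25
tool_pos: [0.4079, -0.0175, 0.0484]
eef_rot: [180.0, 0.0, 90.3]
contact_force: [1.6, 0.7, -0.3]
grip_width: 0.0342
```

Emit:
jog_arm(delta_pos=[[0,0,0],[0,0,0],[0,0,0],[0,0,0],[0,0,0]], angular=[[0,0,0],[0,0,0],[0,0,0],[0,0,0],[0,0,0]], hand=1, squeeze=50)

```text
time: 17.75
tool_pos: [0.4085, -0.0177, 0.049]
eef_rot: [179.9, 0.0, 90.3]
contact_force: [-1.7, 0.5, 6.2]
grip_width: 0.007
```

Emit:
jog_arm(delta_pos=[[0,0,10],[0,0,40],[0,0,80],[0,0,100],[0,0,100]], angular=[[0,0,0],[0,0,0],[0,0,0],[0,0,0],[0,0,0]])

```text
time: 18.25
tool_pos: [0.4099, -0.0183, 0.1515]
eef_rot: [179.5, 0.2, 90.3]
contact_force: [0.6, -0.4, -1.0]
grip_width: 0.007
```

```bash
python3 - <<'E'
from h import *
np.set_printoptions(precision=4,suppress=True)
print(r.read_state()["tool_pos"],r.read_state()["grip_width"])
c,im=snap("wrist","w13");c,im=snap("side","d13"); crop(im,150,180,320,330,4,"d13c")
E
```

```text
[ 0.4099 -0.0183  0.1515] 0.007019449439516179
```

View pics/w13.png

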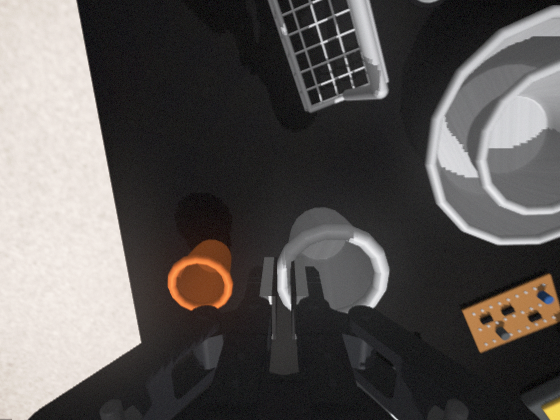

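View pics/d13c.png

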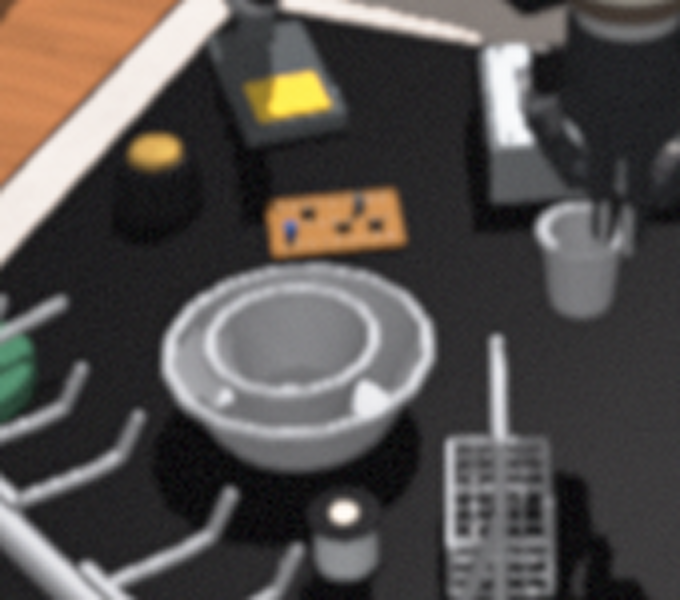

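Emit:
jog_arm(delta_pos=[[192,55,0],[192,55,0],[192,55,0],[192,55,0],[192,55,0],[192,55,-20],[192,55,-40],[192,55,-40],[192,55,-40]], angular=[[0,0,0],[0,0,0],[0,0,0],[0,0,0],[0,0,0],[0,0,0],[0,0,0],[0,0,0],[0,0,0]])

```text
time: 19.25
tool_pos: [0.5977, 0.0376, 0.1062]
eef_rot: [-179.8, -0.0, 90.3]
contact_force: [-0.2, 0.6, -0.6]
grip_width: 0.0071
```

```bash
python3 - <<'E'
from h import *
np.set_printoptions(precision=4,suppress=True)
print(r.read_state()["tool_pos"],r.read_state()["grip_width"])
c,im=snap("wrist","w14");c,im=snap("side","d14"); crop(im,150,180,320,330,4,"d14c")
E
```

```text
[0.5977 0.0376 0.1062] 0.007109301338687109
```

View pics/w14.png

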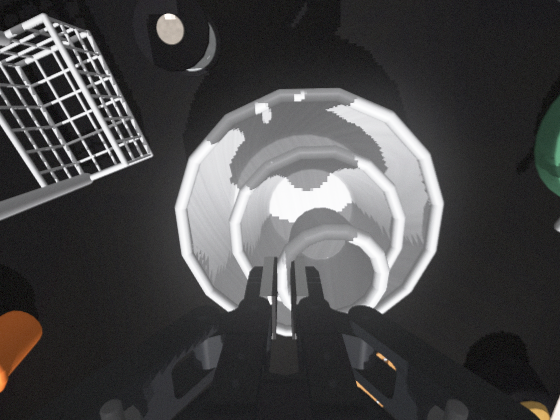

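View pics/d14c.png

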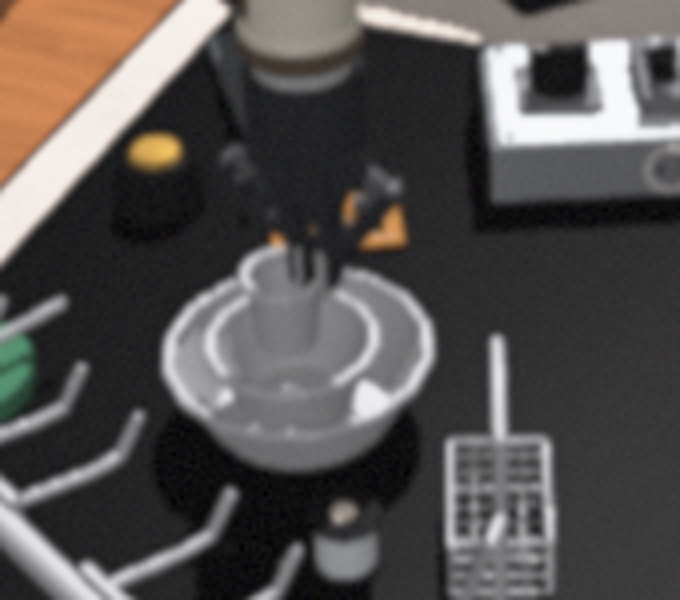

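```bash
python3 - <<'E'
from h import *
np.set_printoptions(precision=4,suppress=True)
c,im=load("w14")
print('S',(onz(c,279,275,.111)+onz(c,389,275,.111))/2,onz(c,336,225,.111)+[0,-.030,0], 'M',(onz(c,232,225,.058)+onz(c,404,225,.058))/2,onz(c,318,148,.058)-[0,.06,0])
E
```

```text
S [0.6236 0.038  0.111 ] [0.6229 0.036  0.111 ] M [0.6205 0.0445 0.058 ] [0.6184 0.0361 0.058 ]
```

Aligned to within about 4 mm, so I lower it.

Emit:
jog_arm(delta_pos=[[0,0,-15],[0,0,-30],[0,0,-40],[0,0,-46],[0,0,-49],[0,0,-49],[0,0,-49]], angular=[[0,0,0],[0,0,0],[0,0,0],[0,0,0],[0,0,0],[0,0,0],[0,0,0]])

```text
time: 20.05
tool_pos: [0.5997, 0.0375, 0.0587]
eef_rot: [179.9, 0.0, 90.3]
contact_force: [0.3, -0.4, -0.6]
grip_width: 0.0071
```

Emit:
jog_arm(delta_pos=[[0,0,-2],[0,0,-3],[0,0,-3]], angular=[[0,0,0],[0,0,0],[0,0,0]])

```text
time: 20.35
tool_pos: [0.6001, 0.0377, 0.0572]
eef_rot: [179.9, 0.0, 90.3]
contact_force: [-3.6, 1.1, 8.9]
grip_width: 0.0072
```

Emit:
jog_arm(delta_pos=[[0,0,0],[0,0,0],[0,0,0],[0,0,0],[0,0,8],[0,0,40],[0,0,80],[0,0,120],[0,0,160],[0,0,180],[0,0,180]], angular=[[0,0,0],[0,0,0],[0,0,0],[0,0,0],[0,0,0],[0,0,0],[0,0,0],[0,0,0],[0,0,0],[0,0,0],[0,0,0]], hand=0.8)

```text
time: 21.45
tool_pos: [0.6015, 0.0374, 0.2405]
eef_rot: [179.5, 0.1, 90.3]
contact_force: [-0.7, -0.4, 0.3]
grip_width: 0.0172
```

```bash
python3 - <<'E'
from h import *
np.set_printoptions(precision=4,suppress=True)
print(r.read_state()["tool_pos"],r.read_state()["grip_width"])
c,im=snap("wrist","w15");c,im=snap("side","d15"); crop(im,150,180,320,330,4,"d15c")
E
```

```text
[0.6015 0.0374 0.2405] 0.017167799284019812
```

View pics/w15.png

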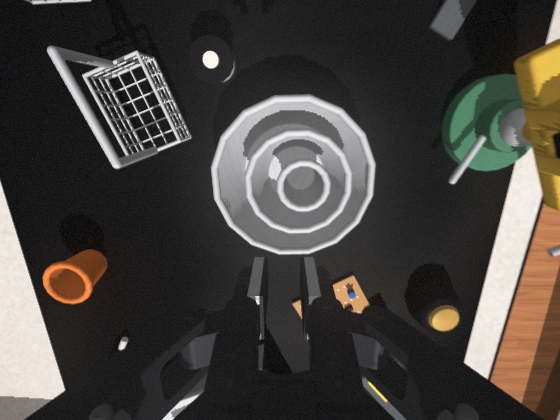

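View pics/d15c.png

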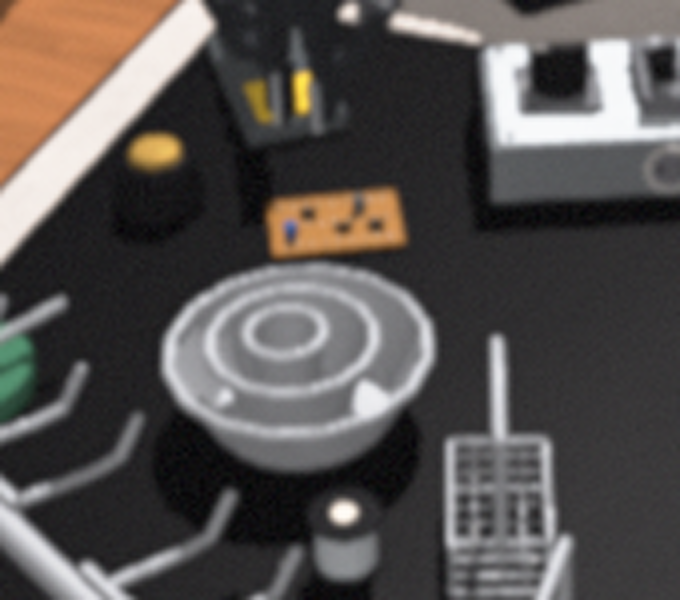

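All three bowls are nested. Next I view the rack and the baskets from higher up.

Emit:
jog_arm(delta_pos=[[0,0,50],[0,0,100],[-50,165,125],[-50,165,125],[-50,165,125],[-50,165,125],[-50,165,125],[-50,165,125],[-50,165,125]], angular=[[0,0,0],[0,0,0],[0,0,0],[0,0,0],[0,0,0],[0,0,0],[0,0,0],[0,0,0],[0,0,0]])

```text
time: 22.45
tool_pos: [0.5492, 0.2015, 0.3587]
eef_rot: [-179.9, 0.0, 90.2]
contact_force: [0.3, 0.8, -0.6]
grip_width: 0.017
```

```bash
python3 - <<'E'
from h import *
np.set_printoptions(precision=4,suppress=True)
print(r.read_state()["tool_pos"],r.read_state()["grip_width"])
c,im=snap("wrist","w16"); crop(im,0,0,560,420,1.4,"w16c")
E
```

```text
[0.5492 0.2015 0.3587] 0.016984596242154034
```

View pics/w16c.png

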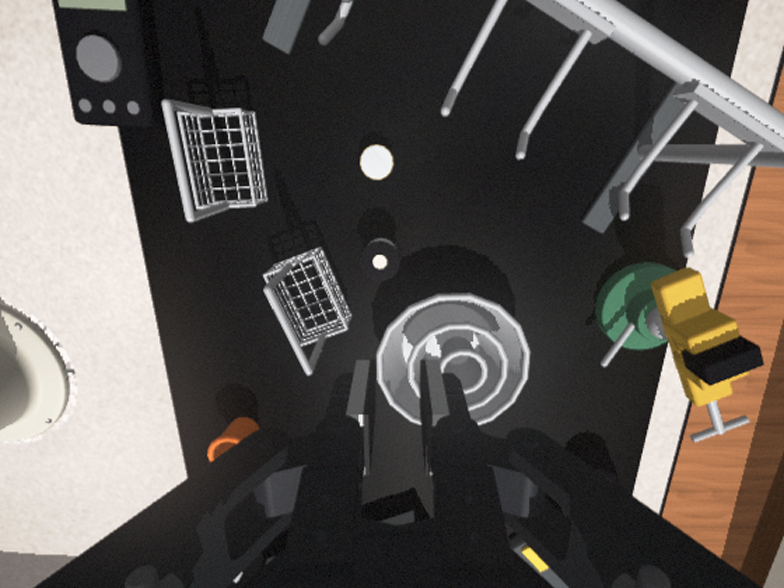

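```bash
python3 - <<'E'
from h import *
np.set_printoptions(precision=4,suppress=True)
c,im=load("w16"); crop(im,290,0,560,190,2.9,"w16r"); crop(im,100,60,270,280,2.7,"w16b")
q=lambda u,v,z:onz(c,u/1.4,v/1.4,z)
for n,a,b in [('A',(266,288),(309,372)),('B',(167,101),(190,219))]:
    p,s=q(*a,.125),q(*b,.125);d=p-s;print(n,(p+s)/2,np.linalg.norm(d),np.degrees(np.arctan2(d[1],d[0])))
for n,a,b in [('h2',(446,110),(521,155)),('h1',(625,215),(688,250))]:
    p,s=q(*a,.225),q(*b,.225);d=p-s;print(n,p,s,(p+s)/2,np.linalg.norm(d),np.degrees(np.arctan2(d[1],d[0])))
E
```

```text
A [0.4432 0.1152 0.125 ] 0.09521086264331281 111.20044119054945
B [0.3631 0.2715 0.125 ] 0.09558604480597085 92.16947045579283
h2 [0.5775 0.3059 0.225 ] [0.625  0.2804 0.225 ] [0.6012 0.2931 0.225 ] 0.053833803622785156 151.76820771701375
h1 [0.6959 0.2437 0.225 ] [0.7418 0.2208 0.225 ] [0.7189 0.2322 0.225 ] 0.05140799077411298 153.45010936837664
```

View pics/w16r.png

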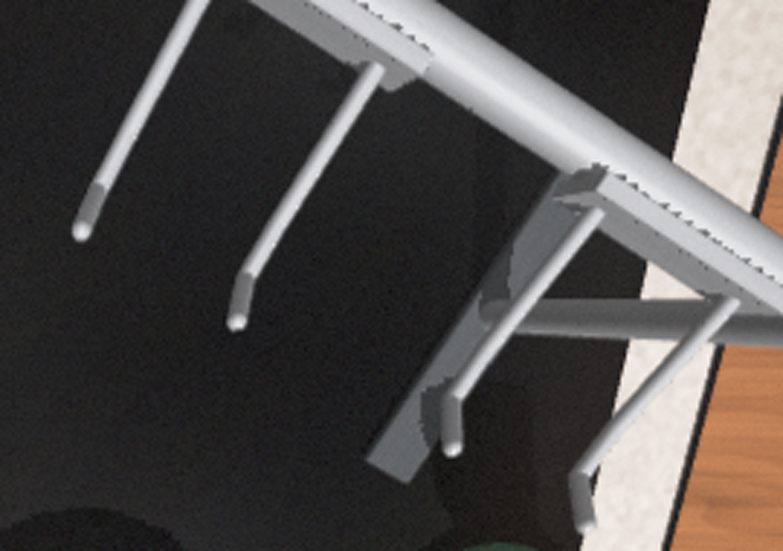

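View pics/w16b.png

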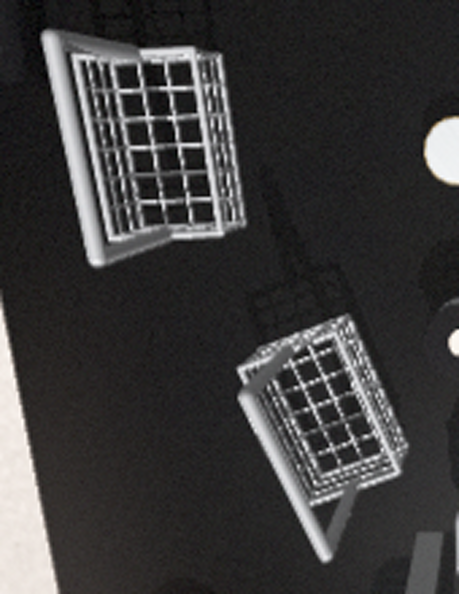

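Only two baskets are present: B with its bar at about (178,160), and A with its bar at about (287,330). B's bar is now about 4 cm from where the first scene image put it, so it was knocked. I take one more rack view, shifted along y, to triangulate the prong tips.

Emit:
jog_arm(delta_pos=[[-30,110,0],[-30,110,0],[-30,110,0],[-30,110,0],[-30,110,0]], angular=[[0,0,0],[0,0,0],[0,0,0],[0,0,0],[0,0,0]])

```text
time: 23.0
tool_pos: [0.5198, 0.3112, 0.3599]
eef_rot: [-180.0, 0.1, 90.2]
contact_force: [0.6, -1.0, -0.1]
grip_width: 0.017
```

```bash
python3 - <<'E'
from h import *
np.set_printoptions(precision=4,suppress=True)
print(r.read_state()["tool_pos"],r.read_state()["grip_width"])
c,im=snap("wrist","w17"); crop(im,0,0,560,420,1.4,"w17c")
E
```

```text
[0.5198 0.3112 0.3599] 0.016980642104217628
```

View pics/w17c.png

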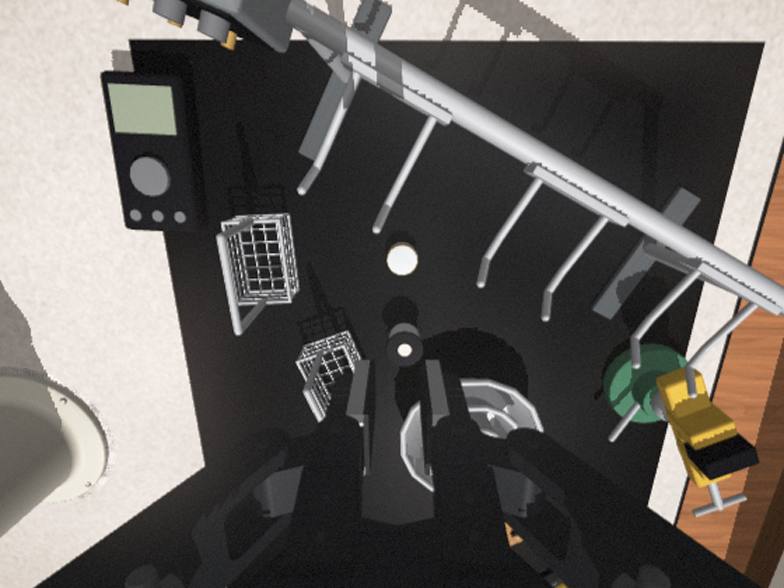

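```bash
python3 - <<'E'
from h import *
np.set_printoptions(precision=4,suppress=True)
c,im=load("w16");e,im2=load("w17"); crop(im2,190,30,420,240,3.4,"w17r")
a=lambda u,v:(c,u/1.4,v/1.4)
b=lambda u,v:(e,u/1.4,v/1.4)
print('h2L',tri(a(446,110),b(482,283)),'h2R',tri(a(521,155),b(547,317)))
print('bail B ends',tri(a(167,103),b(222,238)),tri(a(190,218),b(239,330)))
T=[onz(*b(*p),.224) for p in [(303,190),(377,229),(482,283),(547,317)]]
for t in T: print(t)
print('dist',[float(np.linalg.norm(T[i]-T[i+1])) for i in range(3)],'sep',(T[2]+T[3])/2-(T[0]+T[1])/2)
p,s=onz(*b(222,238),.125),onz(*b(239,330),.125);print('B',(p+s)/2,np.linalg.norm(p-s),np.degrees(np.arctan2(*(p-s)[1::-1])))
E
```

```text
h2L (array([0.5779, 0.306 , 0.2238]), [0.0002151224504423971, 0.00021512245044222293]) h2R (array([0.6259, 0.2805, 0.2228]), [0.0003620627865553891, 0.0003620627865556894])
bail B ends (array([0.364 , 0.3173, 0.1305]), [0.00015389765612059195, 0.0001538976561206738]) (array([0.3648, 0.2245, 0.1228]), [0.0006839815963521823, 0.0006839815963521119])
[0.4591 0.3683 0.224 ]
[0.5062 0.3433 0.224 ]
[0.578  0.3061 0.224 ]
[0.6259 0.281  0.224 ]
dist [0.053275693623537276, 0.08092115053086693, 0.054023583079246026] sep [ 0.1193 -0.0622  0.    ]
B [0.3641 0.271  0.125 ] 0.0905615848956372 92.8495636676041
```

View pics/w17r.png

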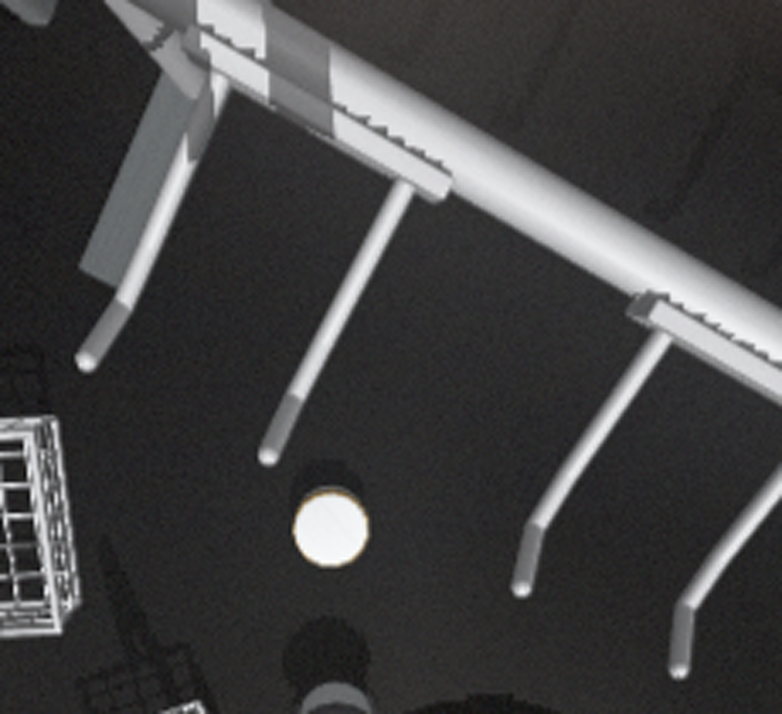

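Emit:
jog_arm(delta_pos=[[-156,-40,-60],[-156,-40,-110],[-156,-40,-110],[-156,-40,-110],[-156,-40,-140],[-156,-40,-190],[-156,-40,-190],[-156,-40,-190]], angular=[[0,0,2],[0,0,2],[0,0,2],[0,0,2],[0,0,2],[0,0,2],[0,0,2],[0,0,2]], hand=0.55)

```text
time: 23.85
tool_pos: [0.3636, 0.2716, 0.1707]
eef_rot: [-179.9, 0.0, 92.2]
contact_force: [0.8, 0.7, 0.9]
grip_width: 0.0383
```

```bash
python3 - <<'E'
from h import *
np.set_printoptions(precision=4,suppress=True)
print(r.read_state()["tool_pos"],r.read_state()["eef_rot"],r.read_state()["grip_width"])
c,im=snap("wrist","w18")
E
```

```text
[0.3636 0.2716 0.1707] [-179.9479    0.0341   92.1653] 0.03829584718125946
```

View pics/w18.png

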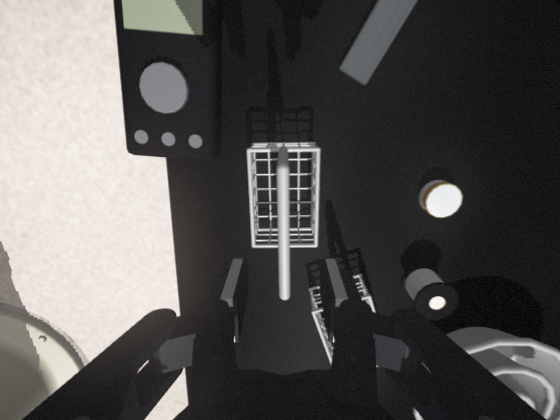

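```bash
python3 - <<'E'
from h import *
np.set_printoptions(precision=4,suppress=True)
c,im=load("w18")
a=onz(c,283,150,.125);b=onz(c,285.5,298,.125);print(a,b,(a+b)/2)
E
```

```text
[0.3606 0.329  0.125 ] [0.3664 0.2218 0.125 ] [0.3635 0.2754 0.125 ]
```

Emit:
jog_arm(delta_pos=[[0,0,-30],[0,0,-60],[0,0,-60],[0,0,-60]], angular=[[0,0,0],[0,0,0],[0,0,0],[0,0,0]])

```text
time: 24.3
tool_pos: [0.3649, 0.2731, 0.1126]
eef_rot: [179.8, -0.1, 92.3]
contact_force: [0.6, 0.1, 0.3]
grip_width: 0.0385
```

Emit:
jog_arm(delta_pos=[[0,0,0],[0,0,0],[0,0,0],[0,0,0],[0,0,0]], angular=[[0,0,0],[0,0,0],[0,0,0],[0,0,0],[0,0,0]], hand=1, squeeze=60)

```text
time: 24.8
tool_pos: [0.3645, 0.2732, 0.1125]
eef_rot: [179.8, -0.1, 92.3]
contact_force: [-2.1, -0.7, 6.0]
grip_width: 0.0055
```

Emit:
jog_arm(delta_pos=[[0,0,20],[0,0,60],[0,0,100],[0,0,133],[74,-2,133],[74,-2,133],[74,-2,133],[74,-2,133],[74,-2,133],[74,-2,133],[74,-2,133],[74,-2,133]], angular=[[0,0,0],[0,0,0],[0,0,0],[0,0,8],[0,0,16],[0,0,24],[0,0,32],[0,0,40],[0,0,48],[0,0,56],[0,0,60],[0,0,60]])

```text
time: 26.0
tool_pos: [0.4373, 0.2707, 0.2439]
eef_rot: [180.0, 0.0, 152.3]
contact_force: [0.7, -0.0, -1.3]
grip_width: 0.0056
```

```bash
python3 - <<'E'
from h import *
np.set_printoptions(precision=4,suppress=True)
print(r.read_state()["tool_pos"],r.read_state()["eef_rot"],r.read_state()["grip_width"])
c,im=snap("wrist","w19");c,im=snap("side","d19");c,im=snap("scene","s19");
E
```

```text
[0.4373 0.2707 0.2439] [179.9701   0.0274 152.2808] 0.005602426346832951
```

View pics/w19.png

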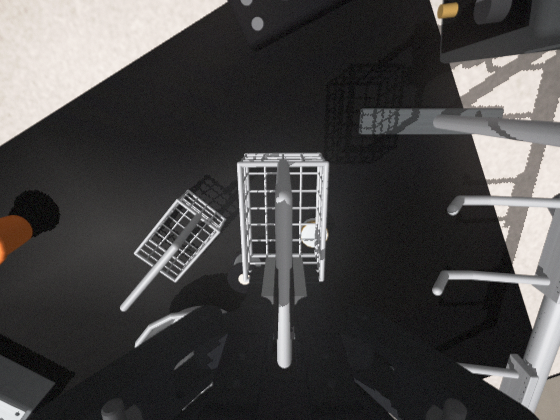

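View pics/s19.png

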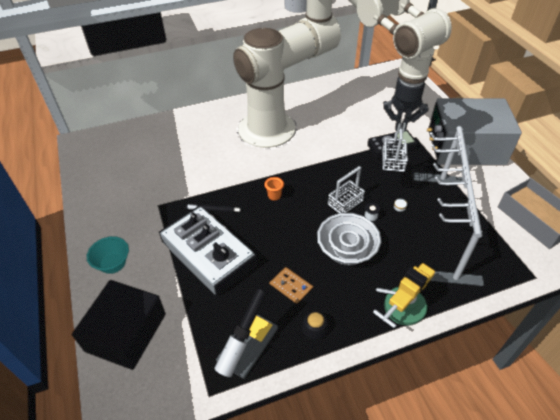

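```bash
python3 - <<'E'
from h import *
np.set_printoptions(precision=4,suppress=True)
c,im=load("w19")
T=[onz(c,u,v,.224) for u,v in [(452,207),(437,289)]];print(T,(T[0]+T[1])/2,np.linalg.norm(T[0]-T[1]))
a=onz(c,283,162,.2565);b=onz(c,285,365,.2565);print('bar',a,b,(a+b)/2,np.linalg.norm(a-b))
E
```

```text
[array([0.4548, 0.3681, 0.224 ]), array([0.5029, 0.3434, 0.224 ])] [0.4789 0.3558 0.224 ] 0.054086430317920195
bar [0.3825 0.2982 0.2565] [0.4827 0.2467 0.2565] [0.4326 0.2724 0.2565] 0.1126539868137977
```

Emit:
jog_arm(delta_pos=[[18,35,0],[37,71,0],[55,106,0],[55,106,0],[55,106,0],[55,106,-20],[55,106,-40],[55,106,-42],[55,106,-42]], angular=[[0,0,0],[0,0,0],[0,0,0],[0,0,0],[0,0,0],[0,0,0],[0,0,0],[0,0,0],[0,0,0]])

```text
time: 27.05
tool_pos: [0.4918, 0.3759, 0.2015]
eef_rot: [-180.0, -0.0, 152.2]
contact_force: [0.1, 0.0, -1.2]
grip_width: 0.0056
```

```bash
python3 - <<'E'
from h import *
np.set_printoptions(precision=4,suppress=True)
s=r.read_state();print(s["tool_pos"],s["eef_rot"],s["grip_width"],s["contact_force"])
c,im=snap("wrist","w20");c,im=snap("side","d20"); crop(im,60,230,300,420,3.2,"d20c");c,im=snap("scene","s20");crop(im,360,90,500,250,4,"s20c")
E
```

```text
[0.4918 0.3759 0.2015] [-179.9569   -0.0239  152.2146] 0.005552183031810173 [ 0.1443  0.0135 -1.1935]
```

View pics/w20.png

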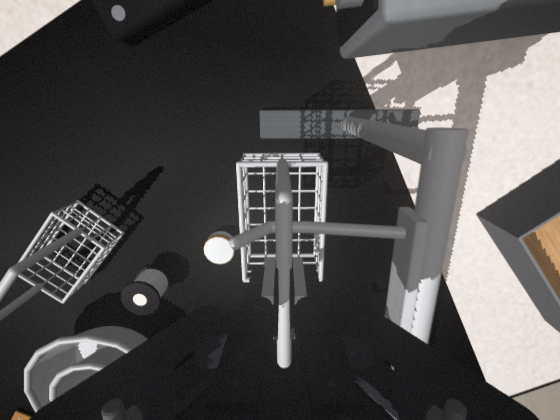

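View pics/s20c.png

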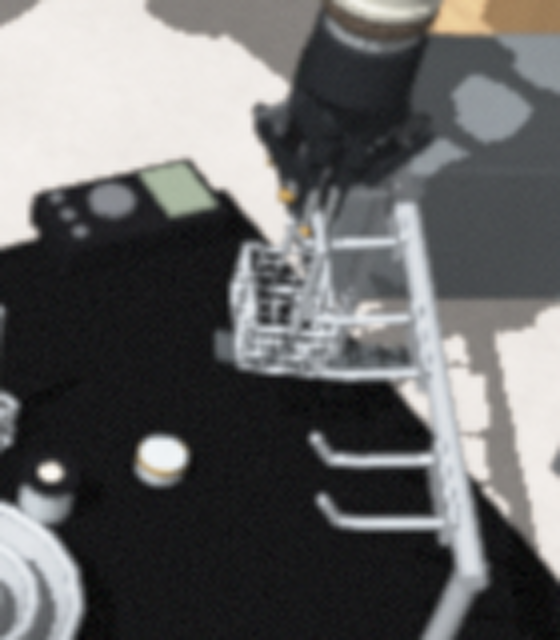

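View pics/d20c.png

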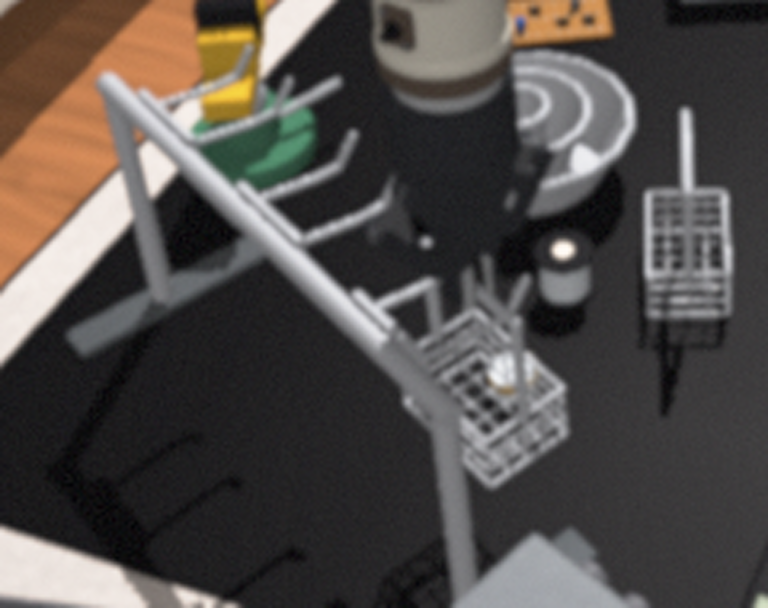

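Emit:
jog_arm(delta_pos=[[0,0,-2],[0,0,-4],[0,0,-4]], angular=[[0,0,0],[0,0,0],[0,0,0]])

```text
time: 27.5
tool_pos: [0.4924, 0.3767, 0.1975]
eef_rot: [180.0, 0.0, 152.3]
contact_force: [-0.6, 0.2, 0.1]
grip_width: 0.0056
```

Emit:
jog_arm(delta_pos=[[0,0,-1],[0,0,-1],[0,0,-1],[0,0,-1],[0,0,-1]], angular=[[0,0,0],[0,0,0],[0,0,0],[0,0,0],[0,0,0]], hand=0.7)

```text
time: 28.0
tool_pos: [0.4922, 0.3767, 0.1963]
eef_rot: [180.0, 0.0, 152.3]
contact_force: [-0.7, -0.6, 0.7]
grip_width: 0.0256
```

Emit:
jog_arm(delta_pos=[[0,0,15],[0,0,40],[0,0,80],[0,0,120],[0,0,150],[0,0,150]], angular=[[0,0,0],[0,0,0],[0,0,0],[0,0,0],[0,0,0],[0,0,0]])

```text
time: 28.6
tool_pos: [0.4941, 0.3776, 0.3542]
eef_rot: [179.4, 0.4, 152.3]
contact_force: [-0.3, 0.2, 0.3]
grip_width: 0.0256
```

```bash
python3 - <<'E'
from h import *
np.set_printoptions(precision=4,suppress=True)
s=r.read_state();print(s["tool_pos"],s["eef_rot"],s["grip_width"],s["contact_force"])
c,im=snap("wrist","w21");c,im=snap("side","d21"); crop(im,60,230,300,420,3.2,"d21c");c,im=snap("scene","s21");crop(im,360,90,500,250,4,"s21c")
E
```

```text
[0.4941 0.3776 0.3542] [179.4352   0.4094 152.2741] 0.025574458914210077 [-0.2551  0.2058  0.3261]
```

View pics/w21.png

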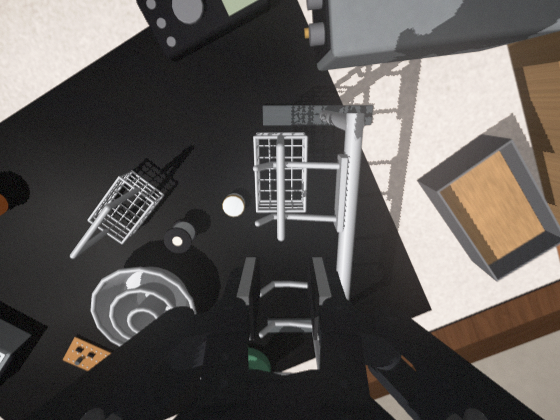

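View pics/d21c.png

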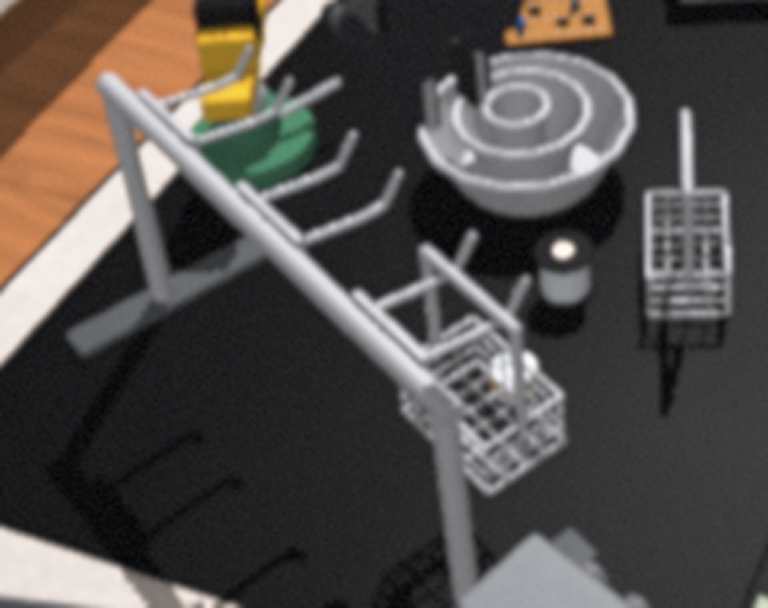

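Basket B hangs over both prongs of hook 3: its bar runs from (282,140) to (281,238) and crosses the prongs at rows 165 and 217. Basket A is next.

```bash
python3 - <<'E'
from h import *
np.set_printoptions(precision=4,suppress=True)
c,im=load("w21");e,im2=load("w16");crop(im,50,150,180,270,5,"w21b")
a=onz(c,124,177,.125);b=onz(c,72,257,.125);d=a-b;print('A',a,b,(a+b)/2,np.linalg.norm(d),np.degrees(np.arctan2(d[1],d[0])))
print(tri((c,72,257),(e,309/1.4,371/1.4)))
E
```

```text
A [0.4044 0.2017 0.125 ] [0.4611 0.0699 0.125 ] [0.4327 0.1358 0.125 ] 0.1434758883229546 113.26064688360101
(array([0.4609, 0.0734, 0.1283]), [0.0004059002916208198, 0.00040590029162082184])
```

View pics/w21b.png

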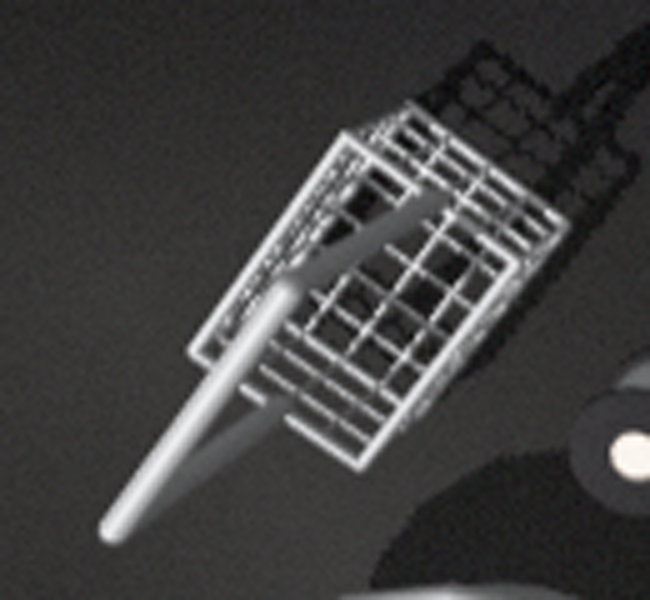

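```bash
python3 - <<'E'
from h import *
np.set_printoptions(precision=4,suppress=True)
c,im=load("w21");e,im2=load("w16")
L=tri((c,72.4,256.4),(e,309/1.4,371/1.4))[0];U=tri((c,107.6,207.6),(e,266/1.4,288/1.4))[0];d=U-L
print(L,U,(L+U)/2,np.linalg.norm(d),np.degrees(np.arctan2(d[1],d[0])))
E
```

```text
[0.4606 0.0725 0.1263] [0.427  0.1606 0.1284] [0.4438 0.1165 0.1273] 0.09435338025438392 110.89300978608007
```

Emit:
jog_arm(delta_pos=[[-50,-261,0],[-50,-261,0],[-50,-261,0],[-50,-261,0],[-50,-261,-60],[-50,-261,-120],[-50,-261,-175],[-50,-261,-175],[-50,-261,-175],[-50,-261,-175]], angular=[[0,0,-8],[0,0,-16],[0,0,-24],[0,0,-32],[0,0,-40],[0,0,-41],[0,0,-41],[0,0,-41],[0,0,-41],[0,0,-41]], hand=0.55)

```text
time: 29.75
tool_pos: [0.4415, 0.1157, 0.171]
eef_rot: [-179.9, -0.1, 111.3]
contact_force: [-0.3, 1.5, 0.2]
grip_width: 0.0385
```

```bash
python3 - <<'E'
from h import *
np.set_printoptions(precision=4,suppress=True)
s=r.read_state();print(s["tool_pos"],s["eef_rot"],s["grip_width"])
c,im=snap("wrist","w22")
E
```

```text
[0.4415 0.1157 0.171 ] [-179.8675   -0.063   111.2593] 0.03851376559566755
```

View pics/w22.png

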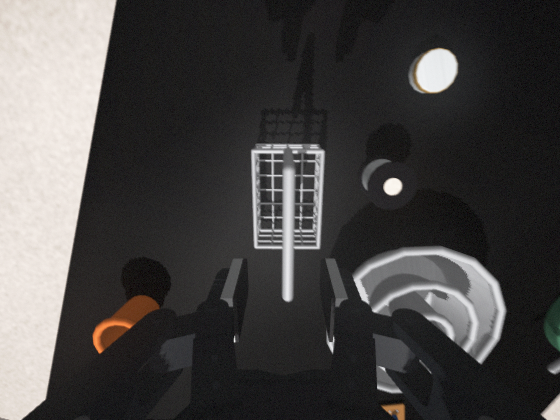

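Emit:
jog_arm(delta_pos=[[2,0,-30],[2,0,-59],[2,0,-59],[2,0,-59]], angular=[[0,0,0],[0,0,0],[0,0,0],[0,0,0]])

```text
time: 30.2
tool_pos: [0.4458, 0.116, 0.1146]
eef_rot: [179.8, 0.1, 111.3]
contact_force: [0.5, 0.1, 0.1]
grip_width: 0.0385
```

Emit:
jog_arm(delta_pos=[[0,0,0],[0,0,0],[0,0,0],[0,0,0],[0,0,0]], angular=[[0,0,0],[0,0,0],[0,0,0],[0,0,0],[0,0,0]], hand=1, squeeze=60)

```text
time: 30.7
tool_pos: [0.4456, 0.1156, 0.1144]
eef_rot: [179.8, 0.1, 111.3]
contact_force: [-1.2, 0.5, 6.4]
grip_width: 0.0052
```

Emit:
jog_arm(delta_pos=[[0,0,20],[0,0,60],[0,0,100],[0,0,135],[111,93,135],[111,93,135],[111,93,135],[111,93,135],[111,93,135],[111,93,135],[111,93,135],[111,93,135]], angular=[[0,0,0],[0,0,0],[0,0,0],[0,0,0],[0,0,8],[0,0,16],[0,0,24],[0,0,32],[0,0,40],[0,0,41],[0,0,41],[0,0,41]])

```text
time: 31.9
tool_pos: [0.5551, 0.2085, 0.2477]
eef_rot: [180.0, 0.0, 152.1]
contact_force: [0.4, -0.8, -2.2]
grip_width: 0.0051
```

```bash
python3 - <<'E'
from h import *
np.set_printoptions(precision=4,suppress=True)
s=r.read_state();print(s["tool_pos"],s["eef_rot"],s["grip_width"])
c,im=snap("wrist","w23")
E
```

```text
[0.5551 0.2085 0.2477] [179.9813   0.0263 152.1292] 0.005104526409708219
```

View pics/w23.png

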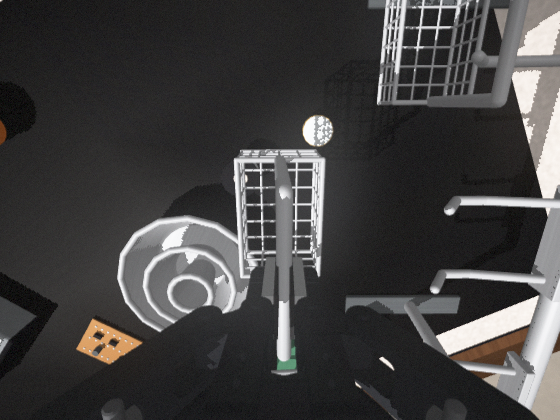

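Emit:
jog_arm(delta_pos=[[18,35,0],[37,71,0],[56,106,0],[56,106,0],[56,106,0],[56,106,-20],[56,106,-40],[56,106,-43],[56,106,-43]], angular=[[0,0,0],[0,0,0],[0,0,0],[0,0,0],[0,0,0],[0,0,0],[0,0,0],[0,0,0],[0,0,0]])

```text
time: 32.85
tool_pos: [0.6107, 0.3136, 0.2042]
eef_rot: [-179.9, -0.0, 152.2]
contact_force: [-0.5, 0.6, -1.0]
grip_width: 0.0055
```

```bash
python3 - <<'E'
from h import *
np.set_printoptions(precision=4,suppress=True)
s=r.read_state();print(s["tool_pos"],s["eef_rot"],s["grip_width"],s["contact_force"])
c,im=snap("wrist","w24");c,im=snap("side","d24"); crop(im,60,200,300,390,3.2,"d24c")
E
```

```text
[0.6107 0.3136 0.2042] [-179.9399   -0.0475  152.1945] 0.005506853791707998 [-0.4684  0.6402 -0.9966]
```

View pics/w24.png

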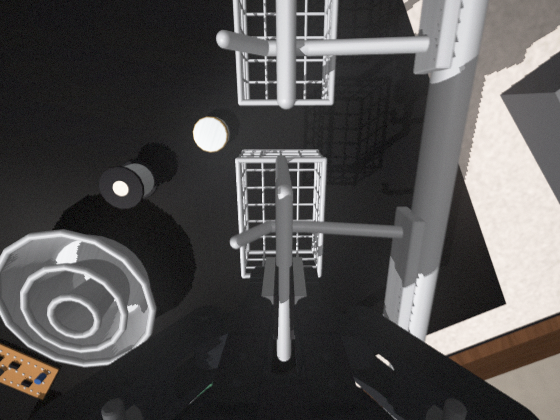

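View pics/d24c.png

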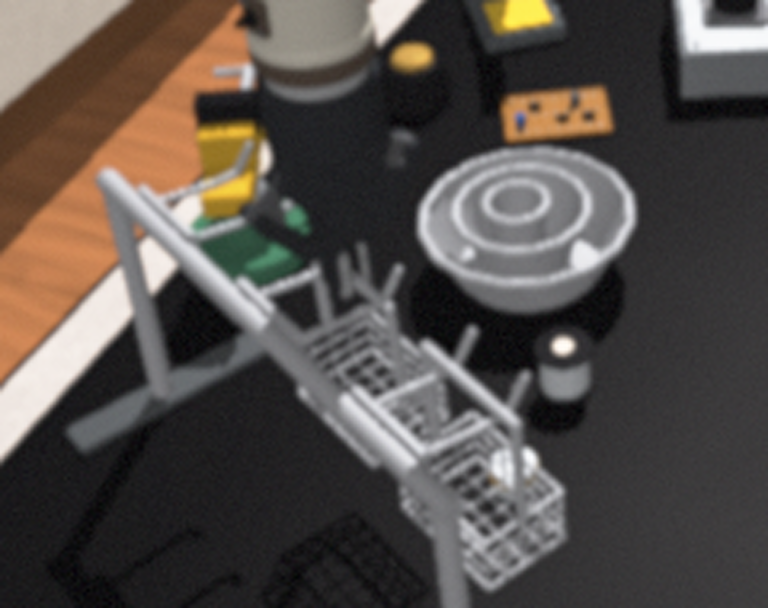

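Emit:
jog_arm(delta_pos=[[1,1,-3],[1,1,-5],[1,1,-5]], angular=[[0,0,0],[0,0,0],[0,0,0]])

```text
time: 33.25
tool_pos: [0.6125, 0.3157, 0.1996]
eef_rot: [180.0, 0.0, 152.3]
contact_force: [0.7, 0.1, -0.4]
grip_width: 0.0054
```

Emit:
jog_arm(delta_pos=[[0,0,0],[0,0,0],[0,0,0],[0,0,0],[0,0,0]], angular=[[0,0,0],[0,0,0],[0,0,0],[0,0,0],[0,0,0]], hand=0.7)

```text
time: 33.75
tool_pos: [0.6122, 0.3156, 0.1994]
eef_rot: [180.0, 0.0, 152.3]
contact_force: [0.2, -0.3, 0.2]
grip_width: 0.0257
```

Emit:
jog_arm(delta_pos=[[0,0,15],[0,0,40],[0,0,80],[0,0,120],[0,0,150],[0,0,150]], angular=[[0,0,0],[0,0,0],[0,0,0],[0,0,0],[0,0,0],[0,0,0]])

```text
time: 34.35
tool_pos: [0.6141, 0.3162, 0.3578]
eef_rot: [179.5, 0.5, 152.3]
contact_force: [0.5, 0.4, 1.3]
grip_width: 0.0258
```

Emit:
jog_arm(delta_pos=[[-140,-150,20],[-140,-150,20],[-140,-150,20],[-140,-150,20],[-140,-150,20],[-140,-150,20],[-140,-150,20]], angular=[[0,0,0],[0,0,0],[0,0,0],[0,0,0],[0,0,0],[0,0,0],[0,0,0]])

```text
time: 35.05
tool_pos: [0.4728, 0.1661, 0.3694]
eef_rot: [180.0, 0.0, 152.3]
contact_force: [0.4, 1.5, -0.1]
grip_width: 0.0253
```

```bash
python3 - <<'E'
from h import *
np.set_printoptions(precision=4,suppress=True)
s=r.read_state();print(s["tool_pos"],s["eef_rot"],s["grip_width"],s["contact_force"])
c,im=snap("wrist","w25");c,im=snap("side","d25"); crop(im,60,170,370,400,2.5,"d25c");c,im=snap("scene","s25");crop(im,150,120,500,330,2.2,"s25c")
E
```

```text
[0.4728 0.1661 0.3694] [179.9641   0.0149 152.2804] 0.025339635032392904 [ 0.3553  1.4977 -0.1013]
```

View pics/w25.png

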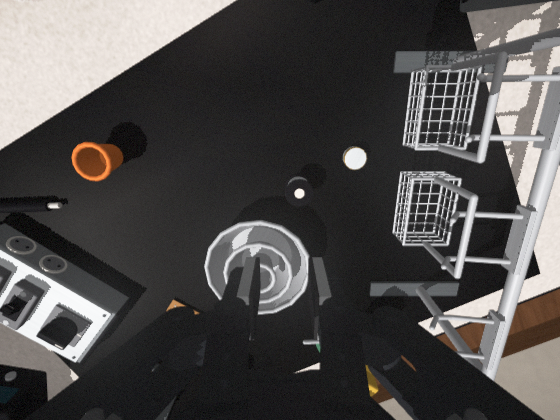

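View pics/d25c.png

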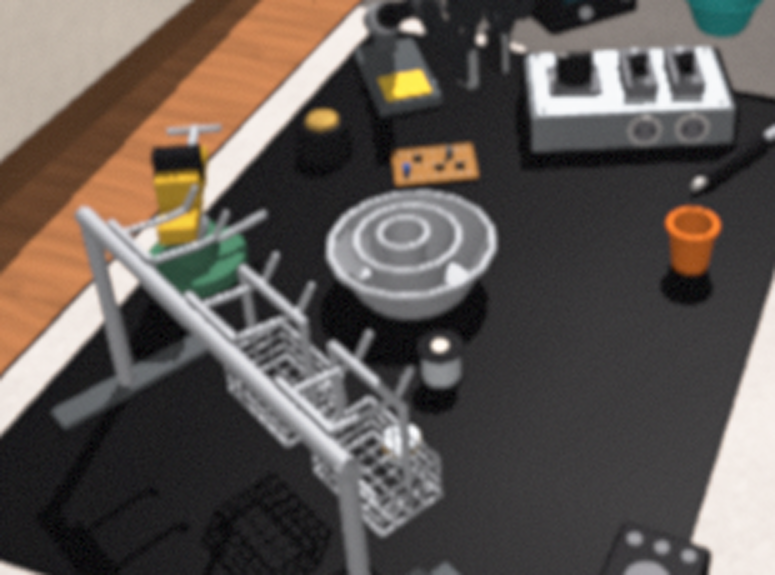

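View pics/s25c.png

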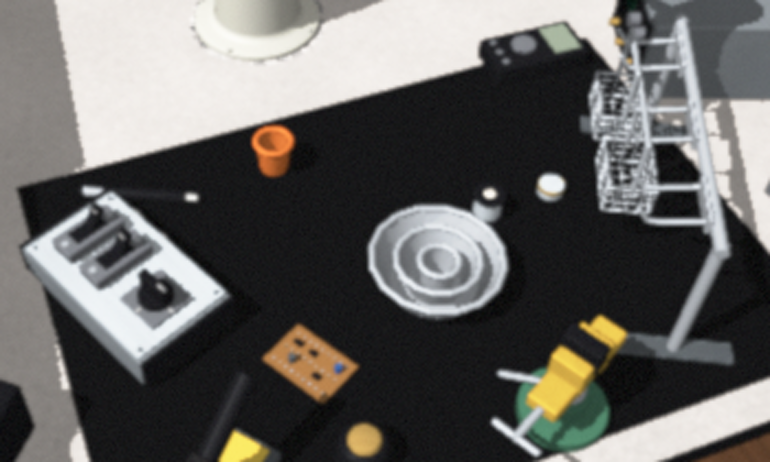

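```bash
python3 - <<'E'
from h import *
c,im=load("w25");crop(im,380,20,560,320,2,"w25z");c,im=load("d25");crop(im,130,250,260,390,5,"d25z")
c0,a=load("scene0");c1,b=load("s25")
for n,(x,y) in dict(reel=(372,213),tin=(400,205),pump=(238,210),board=(291,285)).items():
    t=a[y-10:y+10,x-10:x+10];w=b[y-20:y+20,x-20:x+20];m=cv2.matchTemplate(w,t,cv2.TM_CCOEFF_NORMED);print(n,cv2.minMaxLoc(m)[1],np.array(cv2.minMaxLoc(m)[3])-10)
E
```

```text
reel 0.9995678663253784 [0 0]
tin 0.9996622204780579 [0 0]
pump 0.9970833659172058 [0 0]
board 0.998828113079071 [0 0]
```

View pics/w25z.png

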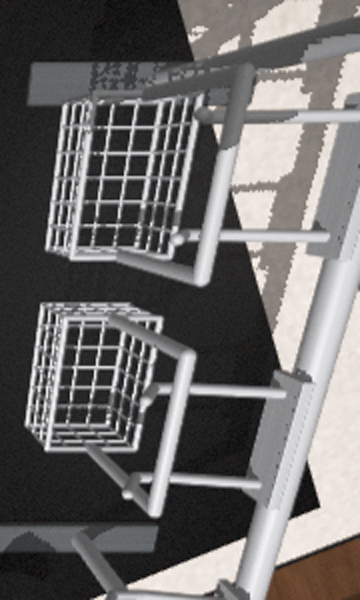

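View pics/d25z.png

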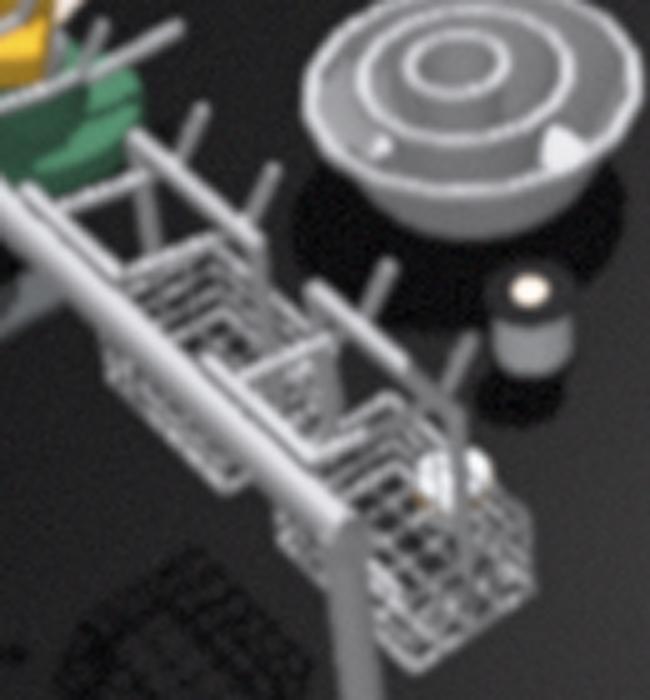

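Both bars lie over both prongs of their hooks, behind the upturned tips. The reel, tin, pump and board have not moved, so I hand the job in.

```bash
python3 -c "
from cell import order
print(order.job_done())"
```

```text
the job is handed in; nothing more can be done
None
```

The bench is shut down as asked, and I handed the job in at about 35 s; no verdict was reported.

- **Supply:** I switched breaker A off, then B, and only then turned the main isolator to off. The final pictures show both toggles leaning to the front. The isolator's mark pointed to the console's left when I checked it right after turning.
- **Bowls:** The medium bowl stands in the large one, about 6 mm off centre, and the small bowl stands in the medium one. The orange and turquoise lookalikes were left alone.
- **Baskets:** Only two were present. One hangs on the left double hook and one on the middle one, each handle over both prongs and behind the upturned tips.
- **Left in place:** The solder reel, flux tin, desoldering pump and circuit board match their first-picture positions to within a pixel.

One measurement disagreed. The basket now on the left hook was about 4 cm from where the first picture put it, probably knocked aside, so I measured it again before gripping it. None of the last checks failed.

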